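# Set and lock the probe check rig, load its tray

## Robot

A 6-joint arm with a two-finger parallel gripper is mounted at the origin on the work surface. World frame = base frame: x ahead of the robot, y to its left, z up, the work surface at z = 0. Lengths are in m, angles in rad, forces in N, time in s.
With the tool pointing down it reaches from about 0.4 to 0.825 m from the base axis. Payload 7 kg.
Tool frame: the origin (TCP) lies midway between the tips of the shut fingers; the grasp point (between the pads) lies 19 mm behind it; z points along the fingers, y is the line along which they close (so a half turn about z gives the same grasp; the last joint's range is limited). The gripper opens to 88 mm and grips with 3 to 60 N. Pads are 19 mm wide; open, the fingers measure 130 mm over their backs; the gripper's body (78 mm by 193 mm) begins 47 mm behind the grasp point.
Start: joints at [1.544, 0.359, 0.012, 0, -1.224, -0.288], TCP at [0.209, 0.642, 0.227] pointing down, gripper open.
Joint ranges: [-3.07, 3.07], [-1.43, 2.12], [-1.02, 1.25], [-3.03, 1.67], [-3.05, -0], [-3.03, 3.03]. Speed limits (rad/s): [2.39, 2.39, 3.01, 3.14, 3.14, 3.14].

## Interface

Orientations are given as [roll, pitch, yaw] about the fixed x, y, z axes, in that order (R = Rz(yaw) Ry(pitch) Rx(roll)).
In Python, from station import arm gives the robot as it stands.
- The arm moves only by the tool servo_tool, never from a script. Its argument "deltas" is a list of rows, each a list of 7 numbers: the closure, from -1 (fully open) to 1 (shut), then the shift along the tool's x, y, z in mm, then the turn, a rotation vector about the tool's x, y, z in degrees. In form: [[gripper, x, y, z, ax, ay, az], ...]. A call has 1 to 20 rows; each row shifts and turns the commanded pose from where the row before left it, along the tool's axes as they then stand; what a row does not reach is not made up. A row lasts 1/12 s, in which the tool goes at most 41.7 mm and 7.16 degrees, less where a joint would pass 70% of its speed; a pose out of reach is approached as far as the arm can. A call is refused whole if a number of a shift passes 41.7 or a number of a turn 7.16, either way. A call with a gripper value outside its range is refused whole. The fingers move at their own pace and stop on an object; "squeeze" is the grip in N (left out, the last holds). Time passes only in rows, so rows that do not move let the fingers close. It gives the time, the measured TCP pose, the force, the opening and the grip force at its end, in the units of the state.
- arm.get_state(): the state, without advancing time (a new reading comes with each control period).
- arm.grab_frame(name): name is "scene" or "top"; returns a dict with "color" (420x560x3 uint8, red, green, blue), "K" (3x3 intrinsics, pixels), "position" and "orientation" of the camera in the world. Camera axes: x right, y down, z forward; pixel columns grow to the right and rows downward; lengths in m; the calibration is good to about 2 mm. A picture is of the moment at which its call begins. There is no depth.
- arm.job_done(): hands the job in; it is judged then, once.
Trained networks look in a picture, given as the dict that the camera call returned (one of the last four; its "shot" number tells which), for a name from the list of things; names that differ only in an ending like _2 or _b are one class to them, and where a whole thing is asked for, a point or a joint stands for the part that bears it (a point fixed in the world has none). Each returns a list of dicts, best first, with "conf" (0 to 1); they miss things now and then, are a little off and sometimes report something else, mostly with a low value. They report only what shows in the picture. A call takes as long as a camera call. They do not tell look-alikes from the thing itself.
- arm.recognise(query, picture): "at" ([x, y, z] in m, in the coordinates of the camera as it stood for that picture, good to about 4 mm: the middle of the surface that is visible of it).
The state is a dict: "t": time; "q": joint angles; "qd": joint speeds; "joint_efforts": joint torques, N m; "eef_pos": TCP position; "ee_rot": TCP orientation; "force": force on the tool from outside, world axes, zero at the start; "moment": the same for the moment, N m; "width": finger opening in m; "gripper_force": force on a finger pad.
Only numpy, scipy, OpenCV 4.12 (cv2) and the standard library are available. Lean on these libraries where they do the work, as an engineer would, in place of code of your own. Each camera call takes 0.05 s, during which the arm holds its last target. There are 200 camera calls.

## Task

Set up the probe check rig for today's probes: swing the jam nut's red lever anticlockwise until it is slack, turn the depth screw clockwise until the five-dot mark on its dial is at the red pointer, then swing the lever back until the nut is fully tight, with the depth still at five. Turn the blue load sleeve so that it clicks in at four dots, and lay every wireless probe flat on the padded floor of the tray, none on top of another. When all of that is so, press the rig's green button to start the check, and leave the other things on the table where they are.

Things in the scene. Friction and masses are not known exactly. Their poses are not given: they have to be found in the camera images.
- rig: probe check rig on a fixed white base plate 270 x 235 x 12 mm. Origin on the table, z up; plate spans x -130..140, y -80..155 mm. Jam nut and depth screw share a vertical axis at x -20, y 0; load sleeve's axis at x 90, y 0; phantom block, column and blue carriage at y 80..145, up to 120 mm high; red pointer for the dial on a post at x -20, y -56, 92 mm high
- nut_handle (a point): the jam nut's red upright grip post, round, 20 mm diameter, standing from 50 to 110 mm above the table at the end of the nut's steel lever, 90 mm from the tower's axis; this point is on the post's axis, 90 mm above the table. The lever itself is a 12 mm bar 52 mm above the table, below the dial
- jam_nut (a joint): jam nut angle (rad): 0 = fully tight (at its stop), grows anticlockwise seen from above to 1.25 = fully slack (other stop). Tight, the lever points along the rig's (-0.83, 0.56), slack (-0.80, -0.60). Stays where left; turns with 6 to 9 N at the post. Below about 0.3 it clamps the depth screw. Slack is above 0.7, tight below 0.12
- screw_grip (a point): the depth screw's black bar grip above its aluminium dial disc: bar 52 mm long, 14 mm thick, from 91 to 135 mm above the table; the dial disc below it is 88 mm across and 85 to 91 mm above the table. This point is on the screw's vertical axis, 118 mm above the table; x runs along the bar, z up; turns with the screw
- depth_screw (a joint): angle of the depth screw (rad), grows clockwise seen from above, range -0.1 to 2.8. The dial carries ticks with 0, 1, 2 .. 6 dots; tick k is at the fixed red pointer when the value is 0.45 k, so five dots = 2.25. Turns freely (0.08 N m) and stays, when the nut is slack; locked when it is tight
- sleeve_grip (a point): the blue ribbed load sleeve, round, 48 mm diameter, from 50 to 107 mm above the table on a black housing 104 mm across and 50 mm high; this point is on its vertical axis 86 mm above the table; turns with the sleeve. A white line on its top and side shows its setting
- load_sleeve (a joint): angle of the load sleeve (rad), grows clockwise seen from above, range -0.1 to 2.8. It clicks into detents at 0.45 k, where its white line stands at the housing's mark with k dots (0 to 6); four dots = 1.80. About 0.2 N m to turn past a click; when let go it settles into the nearest detent
- start_button_top (a point): green push button, cap 28 mm diameter, on a black housing 44 mm across, on the rig plate's near right corner (rig x -105, y -55 mm); this point is the centre of the cap's top, 34 mm above the table; pressed downwards. Clear to press when the lever is at tight
- start_button (a joint): travel of the green button (m): 0 = up, 0.006 = fully down (5 N, springs back); counts as pressed beyond 0.004
- tray_floor (a point): white tray with dark padded floor, fixed, outside 250 (x) x 180 (y) x 30 mm high, walls 6 mm; this point is the centre of the padded floor's top, 10 mm above the table; x is the tray's long direction, y its short one, z up. Walls rise 20 mm above the padded floor
- probe1_mid (a point): wireless ultrasound probe, teal band, 135 mm long along its x, lying flat; handle 36 mm wide, head (the +x 34 mm) 50 mm wide, 28 mm thick, 0.16 kg; this point is at mid-thickness, in the handle, 65 mm from the tail end and 69 mm from the head end. May be absent
- probe2_mid (a point): wireless ultrasound probe, orange band, 135 mm long along its x, lying flat; handle 36 mm wide, head (the +x 34 mm) 50 mm wide, 28 mm thick, 0.16 kg; this point is at mid-thickness, in the handle, 65 mm from the tail end and 69 mm from the head end. May be absent
- probe3_mid (a point): wireless ultrasound probe, purple band, 135 mm long along its x, lying flat; handle 36 mm wide, head (the +x 34 mm) 50 mm wide, 28 mm thick, 0.16 kg; this point is at mid-thickness, in the handle, 65 mm from the tail end and 69 mm from the head end. May be absent
- gel_bottle: white gel bottle with blue cap, standing, 54 mm diameter, 170 mm high; origin at the centre of its underside. Bystander: leave where it is
- wipes_tub: white wipes tub with green lid, 84 mm diameter, 120 mm high; origin at the centre of its underside. Bystander: leave where it is
- beaker: blue ceramic beaker, 68 mm diameter, 90 mm high; origin at the centre of its underside. Bystander: leave where it is
- tape_roll: roll of white tape lying flat, 70 mm diameter, 22 mm high; origin at the centre of its underside. Bystander: leave where it is
- dish: steel dish, 100 mm diameter, 30 mm high; origin at the centre of its underside. Bystander: leave where it is
There are look-alikes about, which are no part of the job. What is shaped like the part that bears probe3_mid but pink is not meant.

How it is judged:
On the way, in this order (a step that is already met when the one before it is completed fails the run):
1. the jam nut is slack (value of joint jam_nut above 0.7 rad), for 0.2 s.
2. with the nut slack, the depth screw is at five (value of joint jam_nut above 0.5 rad and value of joint depth_screw between 2.1 and 2.4 rad), for 0.2 s.
3. the jam nut is tight again, depth still at five (value of joint jam_nut below 0.12 rad and value of joint depth_screw between 2.1 and 2.4 rad), for 0.2 s.
4. with everything set and every probe in the tray, the green button is pressed (all of step 3 and value of joint start_button above 0.004 m and value of joint load_sleeve between 1.68 and 1.92 rad and x of probe1_mid in the frame of tray_floor between -0.1 and 0.1 m and y of probe1_mid in the frame of tray_floor between -0.065 and 0.065 m and z of each of probe1_mid, probe2_mid, probe3_mid in the frame of tray_floor below 0.03 m and angle between probe1_mid's own x axis and vertical between 1.45 and 1.69 rad and linear speed of each of probe1, probe2, probe3 below 0.02 m/s and x of probe2_mid in the frame of tray_floor between -0.1 and 0.1 m and y of probe2_mid in the frame of tray_floor between -0.065 and 0.065 m and angle between probe2_mid's own x axis and vertical between 1.45 and 1.69 rad and x of probe3_mid in the frame of tray_floor between -0.1 and 0.1 m and y of probe3_mid in the frame of tray_floor between -0.065 and 0.065 m and angle between probe3_mid's own x axis and vertical between 1.45 and 1.69 rad), for 0.1 s.
At the end, for the whole second after the job is handed in: jam nut tight (below 0.12 rad); depth screw at five dots (2.25 within 0.15 rad); load sleeve at four dots (1.80 within 0.12 rad); every probe at rest on the tray's padding, level within 0.12 rad, its middle within 100 mm along and 65 mm across of the tray's centre and under 30 mm above the padding (all of step 3 and value of joint load_sleeve between 1.68 and 1.92 rad and x of probe1_mid in the frame of tray_floor between -0.1 and 0.1 m and y of probe1_mid in the frame of tray_floor between -0.065 and 0.065 m and z of each of probe1_mid, probe2_mid, probe3_mid in the frame of tray_floor below 0.03 m and angle between probe1_mid's own x axis and vertical between 1.45 and 1.69 rad and linear speed of each of probe1, probe2, probe3 below 0.02 m/s and x of probe2_mid in the frame of tray_floor between -0.1 and 0.1 m and y of probe2_mid in the frame of tray_floor between -0.065 and 0.065 m and angle between probe2_mid's own x axis and vertical between 1.45 and 1.69 rad and x of probe3_mid in the frame of tray_floor between -0.1 and 0.1 m and y of probe3_mid in the frame of tray_floor between -0.065 and 0.065 m and angle between probe3_mid's own x axis and vertical between 1.45 and 1.69 rad); the robot touches nothing.
It fails at once if a bystander is pushed more than 5 cm or tipped over (distance of any of gel_bottle, wipes_tub, beaker, tape_roll, dish from where it was at the start of the episode above 0.05 m or angle between any of gel_bottle, wipes_tub, beaker, tape_roll, dish's own z axis and vertical above 0.6 rad).
Of probe1, probe2, probe3 only 2 to 3 are there at a start; the rules pass over those that are not, and their reading is None.
At some moment in a run one of probe1, probe2, probe3 may be knocked a few centimetres aside while the robot is not near it.
Once in a run the grip may slacken for a moment while it holds something.
It also fails if it takes over 208 s, if anything falls off the work surface, if the arm or the gripper's body presses on something with over 40 N, if the wrist force passes 120 N, or if a joint passes its speed limit or range.

## Working session

There is one attempt and no reset: what is moved stays moved. The work goes in short steps, Python scripts to look and compute and a tool call to move; the robot and the scene stay as the last step left them, time stands still between calls to the robot, and variables do not carry over. Pictures are saved under pics/ and viewed, at most 14 in all, crops included, and the job is handed in when it is done.

Besides the shell and the picture viewer there is one more tool, called after "Request:" by a JSON object that holds its "api" and its "payload". servo_tool: Moves the arm, as the interface text tells. Its arguments: {"type":"object","properties":{"deltas":{"type":"array","items":{"type":"array","items":{"type":"number"}}},"squeeze":{"type":"number"}},"required":["deltas"]}

```bash
mkdir -p pics; ls; cat > h.py <<'E'
import numpy as np, cv2
from station import arm
from scipy.spatial.transform import Rotation as R
def cam(f):
    o=np.array(f["orientation"],float)
    M=o if o.shape==(3,3) else (R.from_euler('xyz',o).as_matrix() if o.size==3 else R.from_quat(o).as_matrix())
    return np.array(f["K"]),np.array(f["position"]),M
def towld(f,p):
    K,P,M=cam(f); return P+M@np.array(p)
def pix(f,w):
    K,P,M=cam(f); c=M.T@(np.array(w)-P); u=K@c; return u[:2]/u[2]
def ray(f,uv,z):
    K,P,M=cam(f); d=M@np.linalg.inv(K)@np.array([uv[0],uv[1],1.]); return P+d*(z-P[2])/d[2]
def save(f,n,crop=None,s=1):
    c=f["color"][:,:,::-1]
    if crop: x0,y0,x1,y1=crop; c=c[y0:y1,x0:x1]
    if s!=1: c=cv2.resize(c,None,fx=s,fy=s,interpolation=cv2.INTER_CUBIC)
    cv2.imwrite("pics/"+n,c)
E
python3 - <<'E'
from h import *
s=arm.get_state(); print(s)
fs={n:arm.grab_frame(n) for n in("top","scene")}
for n,f in fs.items():
    save(f,n+"0.png"); print(n,f["position"],f["orientation"],f["K"])
    for q in ["rig","nut_handle","screw_grip","sleeve_grip","start_button_top","tray_floor","probe1_mid","probe2_mid","probe3_mid","gel_bottle","wipes_tub","beaker","tape_roll","dish"]:
        try:
            for d in arm.recognise(q,f):
                w=towld(f,d["at"]); print(n,q,round(d["conf"],2),w.round(3),pix(f,w).round(0))
        except Exception as e: print(q,e)
E
```

```text
pics
{'t': 0.0, 'q': array([ 1.54407045e+00,  3.59392369e-01,  1.10890874e-02, -3.69669338e-04,
       -1.22410270e+00, -2.88099787e-01]), 'qd': array([ 8.12540226e-04, -5.49332128e-04,  1.08581394e-03, -8.34123516e-04,
       -4.74233728e-05,  7.03352479e-04]), 'joint_efforts': array([ 1.23243894e-04, -5.82721746e+01,  2.93056011e+01,  6.99725524e+00,
        6.95747993e-03, -1.54233867e-04]), 'eef_pos': array([0.20888209, 0.64136275, 0.22562878]), 'ee_rot': array([ 3.13995060e+00, -1.24206270e-04, -3.14951456e-01]), 'force': array([-0.10026531, -0.12445323, -0.14004122]), 'moment': array([ 0.02996174, -0.01301872, -0.00608929]), 'gripper_force': 0.0, 'width': 0.08726876925962242}
top [ 0.45151848 -0.07239705  1.53881879] [-3.07283317  0.00333212 -1.57691141] [[487.0853767    0.         273.23324111]
 [  0.         487.0853767  205.32085573]
 [  0.           0.           1.        ]]
top rig 0.61 [0.553 0.269 0.008] [166. 207.]
top rig 0.19 [0.515 0.244 0.09 ] [169. 218.]
top nut_handle 0.46 [0.46  0.304 0.08 ] [149. 237.]
top screw_grip 0.63 [0.515 0.245 0.09 ] [168. 218.]
top slee
[... 1722 characters left out ...]
 218.]
scene probe2_mid 0.71 [ 0.556 -0.031  0.028] [285. 233.]
scene probe3_mid 0.82 [ 0.798 -0.253  0.028] [156. 302.]
scene probe3_mid 0.77 [ 0.652 -0.028  0.028] [278. 264.]
scene probe3_mid 0.61 [0.297 0.219 0.025] [391. 181.]
scene gel_bottle 0.83 [0.801 0.019 0.103] [288. 306.]
scene gel_bottle 0.51 [0.465 0.304 0.066] [431. 217.]
scene wipes_tub 0.89 [ 0.798 -0.088  0.094] [232. 298.]
scene beaker 0.81 [0.765 0.096 0.057] [330. 311.]
scene beaker 0.52 [0.43  0.21  0.034] [388. 211.]
scene tape_roll 0.7 [ 0.4   -0.435  0.021] [154. 173.]
scene dish 0.61 [ 0.275 -0.353  0.019] [197. 151.]
scene dish 0.55 [ 0.4   -0.435  0.022] [154. 172.]
scene dish 0.48 [0.536 0.247 0.09 ] [410. 228.]
```

View pics/top0.png

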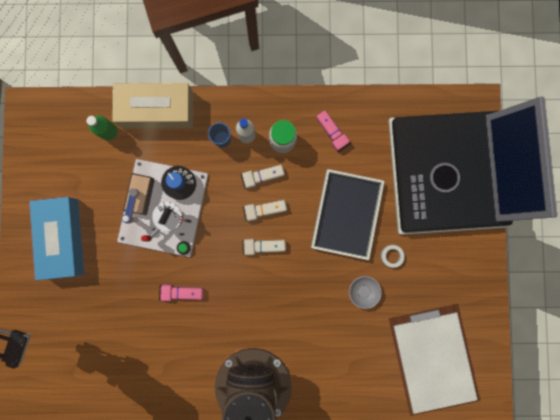

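View pics/scene0.png

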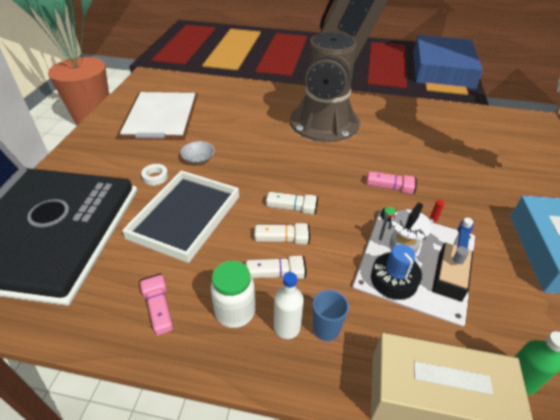

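Top: rig at about (163,208), white probes 1/2/3 at (265,247), (266,210), (263,176) with heads to the left; tray centre (348,214). The pink ones at (181,293) and (333,131) are decoys. Next I fit the rig closely.

```bash
python3 - <<'E'
from h import *
f=arm.grab_frame("top"); g=arm.grab_frame("scene")
a=cv2.resize(f["color"][150:265,110:215,::-1],None,fx=5.2,fy=5.2,interpolation=cv2.INTER_CUBIC)
cv2.imwrite("pics/rigtop.png",a)
b=cv2.resize(g["color"][185:325,345:485,::-1],None,fx=4.2,fy=4.2,interpolation=cv2.INTER_CUBIC)
cv2.imwrite("pics/rigscene.png",b)
# plate fit
import pickle
pickle.dump((f,g),open("f0.pkl","wb"))
# probes: white mask, minAreaRect on z=0.028/2
hsv=cv2.cvtColor(f["color"],cv2.COLOR_RGB2HSV)
m=((hsv[...,1]<90)&(hsv[...,2]>140)).astype(np.uint8)
for (x0,y0,x1,y1) in [(235,158,292,192),(235,195,295,225),(235,232,295,262)]:
    s=np.zeros_like(m); s[y0:y1,x0:x1]=m[y0:y1,x0:x1]
    s=cv2.morphologyEx(s,cv2.MORPH_CLOSE,np.ones((7,7)))
    c=max(cv2.findContours(s,0,2)[0],key=cv2.contourArea)
    p=np.array([ray(f,q[0],0.02)[:2]*1000 for q in c]).astype(np.float32)
    print(cv2.minAreaRect(p))
s=((hsv[...,2]>150)&(hsv[...,1]<70)).astype(np.uint8); t=np.zeros_like(s); t[160:270,305:392]=s[160:270,305:392]
c=max(cv2.findContours(t,0,2)[0],key=cv2.contourArea)
print("tray",cv2.minAreaRect(np.array([ray(f,q[0],0.03)[:2]*1000 for q in c]).astype(np.float32)))
E
```

```text
((653.082763671875, -36.94439697265625), (48.27448272705078, 127.99967193603516), 13.744573593139648)
((546.6607055664062, -42.78758239746094), (48.503211975097656, 126.82887268066406), 11.163403511047363)
((428.0774841308594, -38.46332550048828), (124.42958068847656, 46.46125411987305), 89.64972686767578)
tray ((527.9714965820312, -297.4476318359375), (182.7241668701172, 251.2361297607422), 77.88117218017578)
```

View pics/rigtop.png

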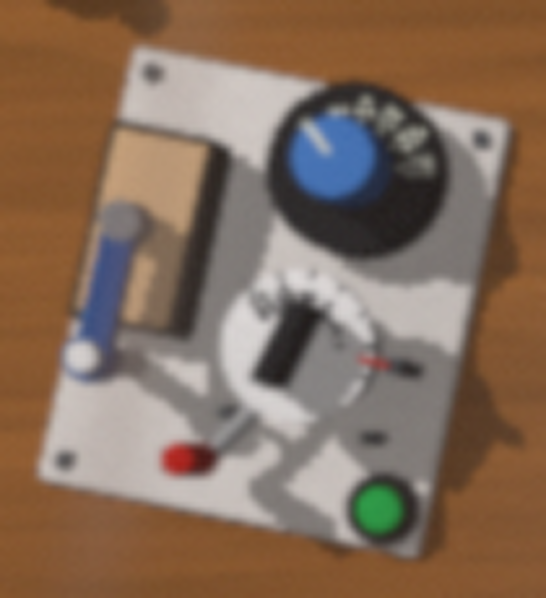

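View pics/rigscene.png

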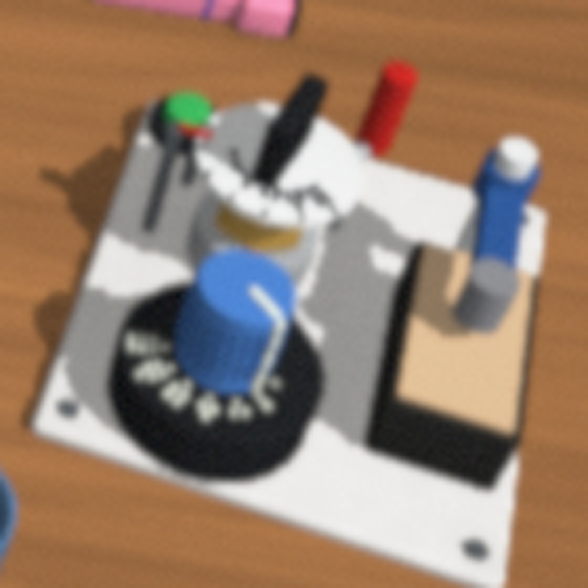

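Top crop: plate corners at (138,45), (512,122), (415,558), (40,478); sleeve top (333,155); post (180,459); button (381,509). The sleeve line is at the first mark, and the dial has its low ticks near the pointer. I'll fit the rig pose and unwrap the dial.

```bash
cat > rig.py <<'E'
from h import *
import pickle
from scipy.optimize import least_squares
f,g=pickle.load(open("f0.pkl","rb"))
def T(x,y): return (x+.5)/5.2-.5+110,(y+.5)/5.2-.5+150
def S(x,y): return (x+.5)/4.2-.5+345,(y+.5)/4.2-.5+185
obs=[(f,T(138,45),(140,155,12)),(f,T(512,122),(140,-80,12)),(f,T(415,558),(-130,-80,12)),(f,T(40,478),(-130,155,12)),
(f,T(333,155),(90,0,107)),(f,T(381,509),(-105,-55,34)),
(g,S(33,432),(140,-80,12)),(g,S(500,588),(140,155,12)),(g,S(245,280),(90,0,107)),(g,S(188,107),(-105,-55,34)),(g,S(547,212),(-130,155,12))]
def rw(p,r): 
    r=np.array(r)/1000.; c,s=np.cos(p[2]),np.sin(p[2]); return np.array([p[0]+c*r[0]-s*r[1],p[1]+s*r[0]+c*r[1],r[2]])
fun=lambda p: np.concatenate([pix(a,rw(p,r))-uv for a,uv,r in obs])
RIG=least_squares(fun,[.53,.24,-.2],loss='soft_l1')
if __name__=="__main__":
    print(RIG.x); print(RIG.fun.reshape(-1,2).round(1))
    p=RIG.x
    for n,r in dict(screw=(-20,0,118),sleeve=(90,0,86),button=(-105,-55,34),post=(-20-74.6,50.4,90),slack=(-20-72,-54,90)).items(): print(n,rw(p,r).round(4))
    # post top from images
    print("post top", ray(f,T(180,459),.11).round(4), ray(g,S(400,72),.11).round(4))
    print("bar ang", [np.degrees(np.arctan2(*(ray(f,T(310,310),.135)-ray(f,T(270,375),.135))[[1,0]])), np.degrees(np.arctan2(*(ray(g,S(272,170),.11)-ray(g,S(315,88),.135))[[1,0]]))])
    # polar unwrap of dial at z=.091, angle anticlockwise from pointer
    rows=[]
    for im in (f,g):
        for zz,cx,rs in ((.091,-20,np.linspace(25,46,22)),(.05,90,np.linspace(24,52,22)),(.107,90,np.linspace(0,24,22))):
            th=np.radians(np.arange(-60,200,0.5))
            W=np.array([[pix(im,rw(p,(cx+r*np.cos(-np.pi/2+t),r*np.sin(-np.pi/2+t),zz*1000))) for t in th] for r in rs]).astype(np.float32)
            u=cv2.remap(im["color"][:,:,::-1],W[...,0],W[...,1],cv2.INTER_CUBIC)
            u=cv2.resize(u,(780,88)); 
            for d in range(-60,200,20): cv2.line(u,((d+60)*3,82),((d+60)*3,88),(0,0,255),1)
            rows.append(u)
    cv2.imwrite("pics/polar0.png",np.vstack(rows))
E
python3 rig.py
```

```text
[ 0.54092494  0.24485891 -0.21001762]
[[-0.6 -0.4]
 [-0.1 -0.3]
 [ 0.3 -0. ]
 [-0.9  0.1]
 [-0.  -0. ]
 [-0.6  0. ]
 [-0.9 -2.3]
 [ 0.4 -0.1]
 [-0.3  1.2]
 [-0.  -0. ]
 [-0.4 -0.5]]
screw [0.5214 0.249  0.118 ]
sleeve [0.6289 0.2261 0.086 ]
button [0.4268 0.213  0.034 ]
post [0.4589 0.3139 0.09  ]
slack [0.4397 0.2112 0.09  ]
post top [0.4568 0.3103 0.11  ] [0.457  0.3127 0.11  ]
bar ang [np.float64(-31.31832123743674), np.float64(-23.41239810042526)]
```

View pics/polar0.png

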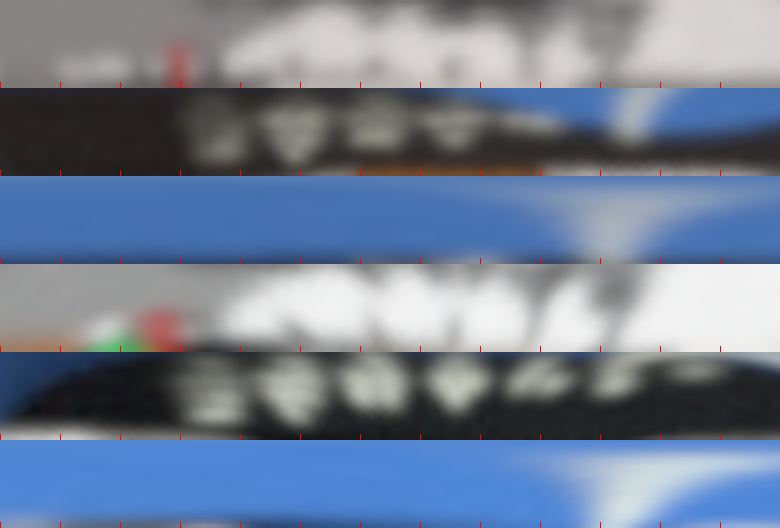

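Dial now reads about 0.2 rad, with ticks at 40, 64, 92, 118 and 143° from the pointer. The sleeve line is at 145°, which is one dot, so it needs +77°. Going to the post now.

```bash
cat > go.py <<'E'
from h import *
import sys
x,y,z,yaw=map(float,sys.argv[1:5])
s=arm.get_state(); p=s["eef_pos"]; r=s["ee_rot"]
dy=(yaw-np.degrees(r[2])+180)%360-180
c,sn=np.cos(np.radians(yaw)),np.sin(np.radians(yaw)); d=np.array([x,y,z])-p
print("t",round(s["t"],1),"pos",p.round(4),"rpy",np.degrees(r).round(1),"q6",s["q"][5].round(2),"w",round(s["width"],4))
print("turn az",round(-dy,1),"then shift mm x,y,z:",(1000*np.array([c*d[0]+sn*d[1],sn*d[0]-c*d[1],-d[2]])).round(1))
E
```

Request:
{"api": "servo_tool", "payload": {"deltas": [[0.1, 0, 0, 0, 0, 0, 6.65], [0.1, 0, 0, 0, 0, 0, 6.65], [0.1, 0, 0, 0, 0, 0, 6.65], [0.1, 0, 0, 0, 0, 0, 6.65], [0.1, 27.2, -27.3, 0, 0, 0, 0], [0.1, 27.2, -27.3, 0, 0, 0, 0], [0.1, 27.2, -27.3, 0, 0, 0, 0], [0.1, 27.2, -27.3, 0, 0, 0, 0], [0.1, 27.2, -27.3, 0, 0, 0, 0], [0.1, 27.2, -27.3, 0, 0, 0, 0], [0.1, 27.2, -27.3, 0, 0, 0, 0], [0.1, 27.2, -27.3, 0, 0, 0, 0], [0.1, 27.2, -27.3, 0, 0, 0, 0], [0.1, 27.2, -27.3, 0, 0, 0, 0], [0.1, 27.2, -27.3, 0, 0, 0, 0], [0.1, 27.2, -27.3, 0, 0, 0, 0], [0.1, 27.2, -27.3, 0, 0, 0, 0], [0.1, 27.2, -27.3, 0, 0, 0, 0], [0.1, 27.2, -27.3, 0, 0, 0, 0], [0.1, 0, 0, 0, 0, 0, 0]], "squeeze": 20}}

```text
t: 3.27
eef_pos: [0.7693, 0.6313, 0.207]
ee_rot: [3.138, -0.004, -0.784]
force: [2.1, 0.1, -4.5]
width: 0.0394
gripper_force: 0.0
```

```bash
python3 go.py .458 .312 .08 -44.8
```

```text
t 3.3 pos [0.7693 0.6313 0.207 ] rpy [179.8  -0.2 -44.9] q6 -0.1 w 0.0394
turn az -0.1 then shift mm x,y,z: [  4.1 445.9 127. ]
```

Request:
{"api": "servo_tool", "payload": {"deltas": [[0.1, 0, 37.2, 0, 0, 0, 0], [0.1, 0, 37.2, 0, 0, 0, 0], [0.1, 0, 37.2, 0, 0, 0, 0], [0.1, 0, 37.2, 0, 0, 0, 0], [0.1, 0, 37.2, 0, 0, 0, 0], [0.1, 0, 37.2, 0, 0, 0, 0], [0.1, 0, 37.2, 0, 0, 0, 0], [0.1, 0, 37.2, 0, 0, 0, 0], [0.1, 0, 37.2, 0, 0, 0, 0], [0.1, 0, 37.2, 0, 0, 0, 0], [0.1, 0, 37.2, 0, 0, 0, 0], [0.1, 0, 37.2, 0, 0, 0, 0], [0.1, 0, 0, 0, 0, 0, 0], [0.1, 0, 0, 0, 0, 0, 0]]}}

```text
t: 4.43
eef_pos: [0.4706, 0.3391, 0.2173]
ee_rot: [-3.125, -0.003, -0.779]
force: [0.3, 0.4, 0.6]
width: 0.0397
gripper_force: 0.0
```

```bash
python3 go.py .458 .312 .08 -44.8
```

```text
t 4.4 pos [0.4706 0.3391 0.2173] rpy [-179.    -0.2  -44.6] q6 -0.18 w 0.0397
turn az 0.2 then shift mm x,y,z: [ 10.1  28.1 137.3]
```

Request:
{"api": "servo_tool", "payload": {"deltas": [[0.1, 5, 14, 0, -1, 0, 0], [0.1, 5, 14, 0, 0, 0, 0], [0.1, 0, 0, 20, 0, 0, 0], [0.1, 0, 0, 20, 0, 0, 0], [0.1, 0, 0, 20, 0, 0, 0], [0.1, 0, 0, 0, 0, 0, 0], [0.1, 0, 0, 0, 0, 0, 0]]}}

```text
t: 5.02
eef_pos: [0.4592, 0.3128, 0.1552]
ee_rot: [3.136, -0.004, -0.779]
force: [0.6, -0.3, 1.4]
width: 0.0391
gripper_force: 0.0
```

```bash
python3 go.py .458 .312 .08 -44.8; python3 - <<'E'
from h import *
f=arm.grab_frame("top"); g=arm.grab_frame("scene")
a=cv2.resize(f["color"][150:265,100:215,::-1],(400,400),interpolation=cv2.INTER_CUBIC)
b=cv2.resize(g["color"][140:325,330:485,::-1],(390,400),interpolation=cv2.INTER_CUBIC)
cv2.imwrite("pics/c1.png",np.hstack([a,b]))
E
```

```text
t 5.0 pos [0.4592 0.3128 0.1552] rpy [179.7  -0.2 -44.6] q6 -0.16 w 0.0391
turn az 0.2 then shift mm x,y,z: [-0.3  1.4 75.2]
```

View pics/c1.png

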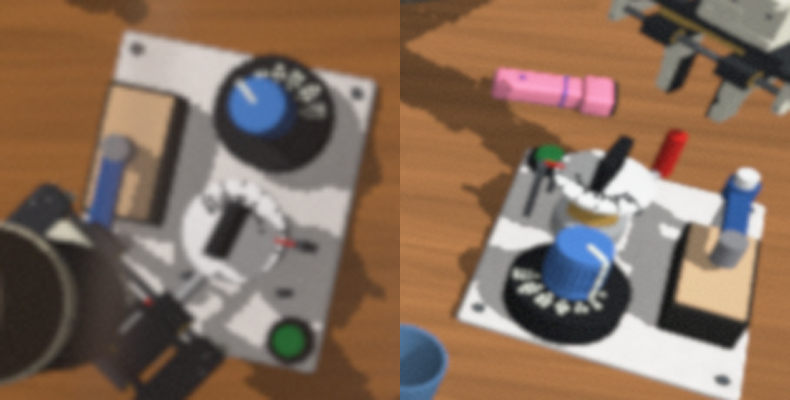

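The gripper is above the post. Scene crop: fingers at (675,75) and (735,95), post top at (677,137). Descending.

Request:
{"api": "servo_tool", "payload": {"deltas": [[0.1, 0, 1, 15, 0, 0, 0], [0.1, 0, 0, 15, 0, 0, 0], [0.1, 0, 0, 15, 0, 0, 0], [0.1, 0, 0, 15, 0, 0, 0], [0.1, 0, 0, 15, 0, 0, 0], [0.1, 0, 0, 0, 0, 0, 0], [1, 0, 0, 0, 0, 0, 0], [1, 0, 0, 0, 0, 0, 0], [1, 0, 0, 0, 0, 0, 0], [1, 0, 0, 0, 0, 0, 0], [1, 0, 0, 0, 0, 0, 0]]}}

```text
t: 6.03
eef_pos: [0.4591, 0.3128, 0.0822]
ee_rot: [-3.142, -0.003, -0.779]
force: [-0.5, -0.1, 4.0]
width: 0.0194
gripper_force: 20.0
```

Request:
{"api": "servo_tool", "payload": {"deltas": [[1, 0.67, 10.9, 0, 0, 0, -7], [1, 0.67, 10.9, 0, 0, 0, -7], [1, 0.67, 10.9, 0, 0, 0, -7], [1, 0.67, 10.9, 0, 0, 0, -7], [1, 0.67, 10.9, 0, 0, 0, -7], [1, 0.67, 10.9, 0, 0, 0, -7], [1, 0.67, 10.9, 0, 0, 0, -7], [1, 0.67, 10.9, 0, 0, 0, -7], [1, 0.67, 10.9, 0, 0, 0, -7], [1, 0, 0, 0, 0, 0, 0], [1, 0, 0, 0, 0, 0, 0], [1, 0, 0, 0, 0, 0, 0]], "squeeze": 30}}

```text
t: 7.03
eef_pos: [0.4388, 0.2214, 0.0822]
ee_rot: [3.138, -0.002, 0.321]
force: [6.8, -1.3, -0.8]
width: 0.0196
gripper_force: 30.0
```

```bash
python3 - <<'E'
from h import *
p=arm.get_state()["eef_pos"]; d=p[:2]-[.5214,.249]; print(np.hypot(*d),np.degrees(np.arctan2(d[1],d[0])))
E
python3 go.py .5214 .249 .16 -29
```

```text
0.08709689811411792 -161.5592097947517
t 7.0 pos [0.4388 0.2214 0.0822] rpy [ 1.798e+02 -1.000e-01  1.840e+01] q6 1.02 w 0.0196
turn az 47.4 then shift mm x,y,z: [ 58.9 -64.2 -77.8]
```

Request:
{"api": "servo_tool", "payload": {"deltas": [[0.1, 0, 0, 0, 0, 0, 0], [0.1, 0, 0, 0, 0, 0, 0], [0.1, 0, 0, 0, 0, 0, 0], [0.1, 0, 0, -30, 0, 0, 0], [0.1, 0, 0, -30, 0, 0, 0], [0.1, 0, 0, -25, 0, 0, 0], [0.1, 0, 0, 0, 0, 0, 6.77], [0.1, 0, 0, 0, 0, 0, 6.77], [0.1, 0, 0, 0, 0, 0, 6.77], [0.1, 0, 0, 0, 0, 0, 6.77], [0.1, 0, 0, 0, 0, 0, 6.77], [0.1, 0, 0, 0, 0, 0, 6.77], [0.1, 0, 0, 0, 0, 0, 6.77], [0.1, 20, -21, 0, 0, 0, 0], [0.1, 20, -21, 0, 0, 0, 0], [0.1, 19, -22, 0, 0, 0, 0], [0.1, 0, 0, 0, 0, 0, 0], [0.1, 0, 0, 0, 0, 0, 0]]}}

```text
t: 8.53
eef_pos: [0.5203, 0.2488, 0.1651]
ee_rot: [3.137, -0.002, -0.508]
force: [-0.4, -0.5, -1.2]
width: 0.0396
gripper_force: 0.0
```

```bash
python3 go.py .5214 .249 .107 -29
```

```text
t 8.5 pos [0.5203 0.2488 0.1651] rpy [ 1.797e+02 -1.000e-01 -2.910e+01] q6 0.27 w 0.0396
turn az -0.1 then shift mm x,y,z: [ 0.8 -0.7 58.1]
```

Request:
{"api": "servo_tool", "payload": {"deltas": [[0.1, 1, -1, 19, 0, 0, 0], [0.1, 0, 0, 19, 0, 0, 0], [0.1, 0, 0, 19, 0, 0, 0], [0.1, 0, 0, 0, 0, 0, 0], [1, 0, 0, 0, 0, 0, 0], [1, 0, 0, 0, 0, 0, 0], [1, 0, 0, 0, 0, 0, 0], [1, 0, 0, 0, 0, 0, 0], [1, 0, 0, 0, 0, 0, 0]], "squeeze": 25}}

```text
t: 9.28
eef_pos: [0.5227, 0.2508, 0.1106]
ee_rot: [-3.139, -0.004, -0.506]
force: [5.3, 2.2, -1.2]
width: 0.014
gripper_force: 24.9
```

```bash
python3 - <<'E'
from h import *
s=arm.get_state(); print(s["moment"],s["force"],s["width"],s["ee_rot"])
E
```

```text
[ 0.86869328 -1.86526581 -0.07406036] [ 5.25659898  2.18838005 -1.22229924] 0.013997420486864979 [-3.13942469 -0.00369734 -0.50614635]
```

Request:
{"api": "servo_tool", "payload": {"deltas": [[1, 1.3, -1.8, 0, 0, 0, 0], [1, 0, 0, 0, 0, 0, 6.9], [1, 0, 0, 0, 0, 0, 6.9], [1, 0, 0, 0, 0, 0, 6.9], [1, 0, 0, 0, 0, 0, 6.9], [1, 0, 0, 0, 0, 0, 6.9], [1, 0, 0, 0, 0, 0, 6.9], [1, 0, 0, 0, 0, 0, 6.9], [1, 0, 0, 0, 0, 0, 6.9], [1, 0, 0, 0, 0, 0, 6.9], [1, 0, 0, 0, 0, 0, 6.9], [1, 0, 0, 0, 0, 0, 6.9], [1, 0, 0, 0, 0, 0, 6.9], [1, 0, 0, 0, 0, 0, 6.9], [1, 0, 0, 0, 0, 0, 6.9], [1, 0, 0, 0, 0, 0, 6.9], [1, 0, 0, 0, 0, 0, 6.9], [1, 0, 0, 0, 0, 0, 6.9], [1, 0, 0, 0, 0, 0, 0], [1, 0, 0, 0, 0, 0, 0]]}}

```text
t: 10.95
eef_pos: [0.5228, 0.2508, 0.1105]
ee_rot: [-3.139, -0.0, -2.555]
force: [-6.4, 4.0, 7.6]
width: 0.0135
gripper_force: 25.0
```

Request:
{"api": "servo_tool", "payload": {"deltas": [[0.1, 0, 0, 0, 0, 0, 0], [0.1, 0, 0, 0, 0, 0, 0], [0.1, 0, 0, 0, 0, 0, 0], [0.1, 0, 0, -30, 0, 0, 0], [0.1, 0, 0, -30, 0, 0, 0], [0.1, 0, 0, 0, 0, 0, 0]]}}

```text
t: 11.45
eef_pos: [0.526, 0.2514, 0.1749]
ee_rot: [-3.137, 0.006, -2.553]
force: [1.9, 0.1, 1.3]
width: 0.0387
gripper_force: 0.0
```

```bash
python3 go.py .4388 .2214 .165 18.4
```

```text
t 11.4 pos [0.526  0.2514 0.1749] rpy [-179.8    0.4 -146.3] q6 -1.77 w 0.0387
turn az -164.7 then shift mm x,y,z: [-92.2   0.9   9.9]
```

Request:
{"api": "servo_tool", "payload": {"deltas": [[0.1, 22.9, -27.7, -8, 0, 0, 0], [0.1, 22.9, -27.7, -8, 0, 0, 0], [0.1, 22.9, -27.7, -8, 0, 0, 0], [0.1, 22.9, -27.7, -8, 0, 0, 0], [0.1, 22.9, -27.7, -8, 0, 0, 0], [0.1, 22.9, -27.7, -8, 0, 0, 0], [0.1, 22.9, -27.7, -8, 0, 0, 0], [0.1, 0, 0, 0, 0, 0, -7], [0.1, 0, 0, 0, 0, 0, -7], [0.1, 0, 0, 0, 0, 0, -7], [0.1, 0, 0, 0, 0, 0, -7], [0.1, 0, 0, 0, 0, 0, -7], [0.1, 0, 0, 0, 0, 0, -7], [0.1, 0, 0, 0, 0, 0, -7], [0.1, 0, 0, 0, 0, 0, -7], [0.1, 0, 0, 0, 0, 0, -7], [0.1, 0, 0, 0, 0, 0, -7], [0.1, 0, 0, 0, 0, 0, -7], [0.1, 0, 0, 0, 0, 0, -7]]}}

```text
t: 13.03
eef_pos: [0.4972, -0.0003, 0.226]
ee_rot: [3.14, -0.004, -1.082]
force: [-1.0, -0.4, -0.1]
width: 0.0394
gripper_force: 0.0
```

```bash
cat > look.py <<'E'
from rig import *
import sys
p=RIG.x.copy(); p[:2]+=[.0014,.0018]
fs=[arm.grab_frame(n) for n in("top","scene")]
rows=[]
for im in fs:
    for zz,cx,rs in ((.091,-20,np.linspace(25,46,22)),(.05,90,np.linspace(24,52,22)),(.107,90,np.linspace(0,24,22))):
        th=np.radians(np.arange(-60,200,0.5))
        W=np.array([[pix(im,rw(p,(cx+r*np.cos(-np.pi/2+t),r*np.sin(-np.pi/2+t),zz*1000))) for t in th] for r in rs]).astype(np.float32)
        u=cv2.resize(cv2.remap(im["color"][:,:,::-1],W[...,0],W[...,1],cv2.INTER_CUBIC),(780,40))
        for d in range(-60,200,20): cv2.line(u,((d+60)*3,35),((d+60)*3,40),(0,0,255),1)
        rows.append(u)
a=cv2.resize(fs[0]["color"][150:265,105:215,::-1],(350,350),interpolation=cv2.INTER_CUBIC)
b=cv2.resize(fs[1]["color"][185:325,345:485,::-1],(350,350),interpolation=cv2.INTER_CUBIC)
c=np.hstack([a,b,np.zeros((350,80,3),np.uint8)])
cv2.imwrite("pics/"+sys.argv[1],np.vstack(rows+[c]))
E
python3 look.py d1.png; python3 go.py .4388 .2214 .165 18.4
```

```text
t 13.1 pos [ 4.972e-01 -2.000e-04  2.261e-01] rpy [179.9  -0.2 -62.2] q6 0.08 w 0.0395
turn az -80.6 then shift mm x,y,z: [  14.5 -228.7   61.1]
```

View pics/d1.png

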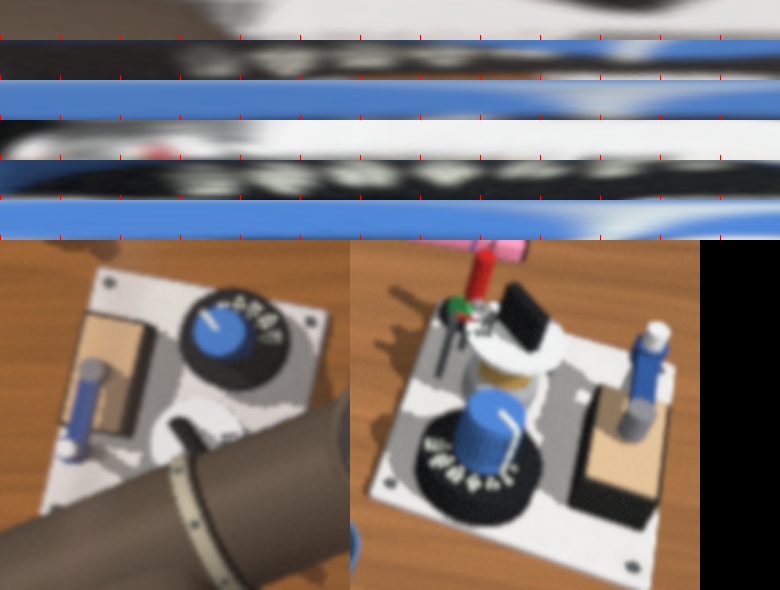

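Request:
{"api": "servo_tool", "payload": {"deltas": [[0.1, 30, 15.5, 0, 0, 0, 0], [0.1, 30, 15.5, 0, 0, 0, 0], [0.1, 30, 15.5, 0, 0, 0, 0], [0.1, 30, 15.5, 0, 0, 0, 0], [0.1, 30, 15.5, 0, 0, 0, 0], [0.1, 30, 15.5, 0, 0, 0, 0], [0.1, 0, 0, 0, 0, 0, 0]]}}

```text
t: 13.72
eef_pos: [0.498, -0.207, 0.2265]
ee_rot: [3.139, -0.004, -1.096]
force: [0.4, -0.6, 0.2]
width: 0.0393
gripper_force: 0.0
```

```bash
cat >> look.py <<'E'
big=[cv2.resize(r,(780,90)) for r in (rows[0],rows[3])]
s=[]
for im,(x0,y0,x1,y1) in ((fs[0],(148,198,190,240)),(fs[1],(372,195,428,251))):
    s.append(cv2.resize(im["color"][y0:y1,x0:x1,::-1],(390,390),interpolation=cv2.INTER_CUBIC))
cv2.imwrite("pics/"+sys.argv[1],np.vstack(big+[np.hstack(s)]))
E
python3 look.py d2.png; python3 go.py .4388 .2214 .165 18.4; python3 -c "
from h import *
print(arm.get_state()['q'].round(2))"
```

```text
t 13.8 pos [ 0.498  -0.2039  0.2264] rpy [179.9  -0.2 -62.7] q6 0.5 w 0.0393
turn az -81.1 then shift mm x,y,z: [  78.1 -422.3   61.4]
[-0.02  0.13 -0.29  0.   -1.15  0.5 ]
```

View pics/d2.png

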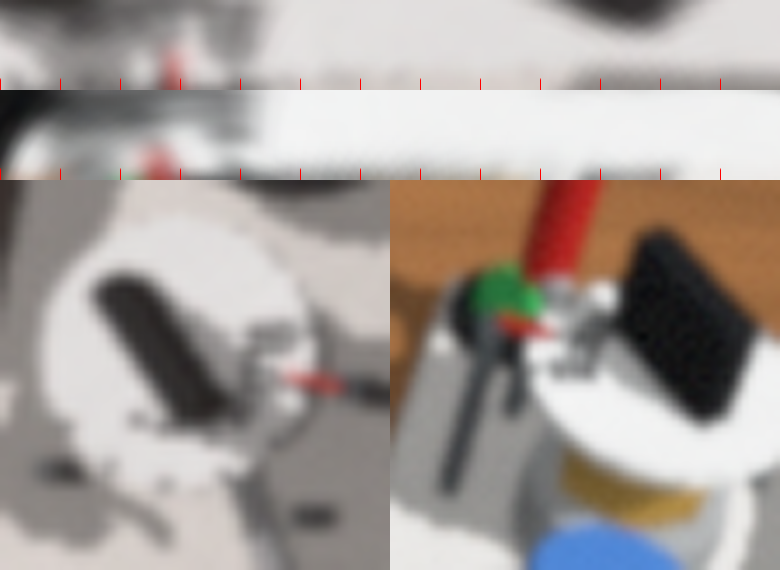

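Six-dot tick sits about 24° anticlockwise of the pointer, so five is near the pointer. I'll check numerically with the rim ticks.

```bash
python3 - <<'E'
from rig import *
from scipy.signal import find_peaks
f=arm.grab_frame("top"); g=arm.grab_frame("scene"); p=RIG.x.copy()
# dial centre in top: fit circle of white disc? use hypotheses
for off in ([0,0],[.0014,.0018]):
  q=p.copy(); q[:2]+=off
  for im in (f,g):
    th=np.arange(-170,60,1.)
    for r in (36,40):
        W=np.array([pix(im,rw(q,(-20+r*np.sin(np.radians(t)),-r*np.cos(np.radians(t)),91))) for t in th]).astype(np.float32)[None]
        v=cv2.remap(cv2.cvtColor(im["color"],cv2.COLOR_RGB2GRAY).astype(np.float32),W[...,0],W[...,1],cv2.INTER_CUBIC)[0]
        pk,_=find_peaks(-v,prominence=6); print(off,r,th[pk])
E
```

```text
[0, 0] 36 [-35.  -4.  19.]
[0, 0] 40 [-134. -108.  -84.  -58.  -31.   -3.   21.]
[0, 0] 36 [-81. -35.  -8.  18.]
[0, 0] 40 [-87. -33.  -6.  19.]
[0.0014, 0.0018] 36 [-34.  -7.  17.]
[0.0014, 0.0018] 40 [-131. -105.  -82.  -31.   -4.   18.]
[0.0014, 0.0018] 36 [-79. -38.  15.]
[0.0014, 0.0018] 40 [-84. -32.  -7.  15.]
```

Value looks like about 2.30–2.34; I'll nudge it back about 4° for margin.

Request:
{"api": "servo_tool", "payload": {"deltas": [[0.1, 0, 0, 0, 0, 0, -6.9], [0.1, 0, 0, 0, 0, 0, -6.9], [0.1, 0, 0, 0, 0, 0, -6.9], [0.1, 0, 0, 0, 0, 0, -6.9], [0.1, 0, 0, 0, 0, 0, -6.9], [0.1, 0, 0, 0, 0, 0, -6.9], [0.1, 0, 0, 0, 0, 0, -6.9], [0.1, 0, 0, 0, 0, 0, -6.9], [0.1, 0, 0, 0, 0, 0, -6.9], [0.1, 0, 0, 0, 0, 0, -6.9], [0.1, 0, 0, 0, 0, 0, -6.9], [0.1, 0, 0, 0, 0, 0, -6.9], [0.1, 0, 0, 0, 0, 0, -6.9], [0.1, 0, 0, 0, 0, 0, -6.6], [0.1, 0, 0, 0, 0, 0, 0]]}}

```text
t: 15.17
eef_pos: [0.4987, -0.2013, 0.2271]
ee_rot: [3.138, 0.001, 0.599]
force: [0.4, 0.5, -0.4]
width: 0.0392
gripper_force: 0.0
```

```bash
python3 go.py .5235 .251 .165 33.6
```

```text
t 15.2 pos [ 0.4987 -0.2013  0.2271] rpy [1.798e+02 1.000e-01 3.430e+01] q6 2.18 w 0.0392
turn az 0.7 then shift mm x,y,z: [ 271.  -363.    62.1]
```

Request:
{"api": "servo_tool", "payload": {"deltas": [[0.1, 22.6, -30.2, 0, 0, 0, 0.7], [0.1, 22.6, -30.2, 0, 0, 0, 0], [0.1, 22.6, -30.2, 0, 0, 0, 0], [0.1, 22.6, -30.2, 0, 0, 0, 0], [0.1, 22.6, -30.2, 0, 0, 0, 0], [0.1, 22.6, -30.2, 0, 0, 0, 0], [0.1, 22.6, -30.2, 0, 0, 0, 0], [0.1, 22.6, -30.2, 0, 0, 0, 0], [0.1, 22.6, -30.2, 0, 0, 0, 0], [0.1, 22.6, -30.2, 0, 0, 0, 0], [0.1, 22.6, -30.2, 0, 0, 0, 0], [0.1, 22.6, -30.2, 0, 0, 0, 0], [0.1, 0, 0, 31, 0, 0, 0], [0.1, 0, 0, 31, 0, 0, 0], [0.1, 0, 0, 0, 0, 0, 0], [0.1, 0, 0, 0, 0, 0, 0]]}}

```text
t: 16.5
eef_pos: [0.5248, 0.2489, 0.1623]
ee_rot: [3.137, 0.005, 0.579]
force: [-0.2, 0.3, 0.5]
width: 0.0395
gripper_force: 0.0
```

```bash
python3 go.py .5235 .251 .110 33.6
```

```text
t 16.5 pos [0.5248 0.2489 0.1623] rpy [179.7   0.3  33.2] q6 1.37 w 0.0395
turn az -0.4 then shift mm x,y,z: [ 0.1 -2.5 52.3]
```

Request:
{"api": "servo_tool", "payload": {"deltas": [[0.1, 0, -2.5, 17, 0, 0, -0.4], [0.1, 0, 0, 17, 0, 0, 0], [0.1, 0, 0, 17, 0, 0, 0], [0.1, 0, 0, 0, 0, 0, 0], [1, 0, 0, 0, 0, 0, 0], [1, 0, 0, 0, 0, 0, 0], [1, 0, 0, 0, 0, 0, 0], [1, 0, 0, 0, 0, 0, 0], [1, 0, 0, 0, 0, 0, -4], [1, 0, 0, 0, 0, 0, 0], [1, 0, 0, 0, 0, 0, 0]]}}

```text
t: 17.42
eef_pos: [0.5248, 0.2522, 0.1136]
ee_rot: [3.139, -0.001, 0.658]
force: [-3.9, 4.5, 3.3]
width: 0.0136
gripper_force: 24.8
```

Request:
{"api": "servo_tool", "payload": {"deltas": [[0.1, 0, 0, 0, 0, 0, 0], [0.1, 0, 0, 0, 0, 0, 0], [0.1, 0, 0, 0, 0, 0, 0], [0.1, 0, 0, -30, 0, 0, 0], [0.1, 0, 0, -30, 0, 0, 0], [0.1, 0, 0, 0, 0, 0, 6.5], [0.1, 0, 0, 0, 0, 0, 6.5], [0.1, 0, 0, 0, 0, 0, 6.5], [0.1, 0, 0, 0, 0, 0, 0]]}}

```text
t: 18.17
eef_pos: [0.5247, 0.2509, 0.1725]
ee_rot: [3.138, 0.0, 0.312]
force: [-0.4, 0.3, 0.0]
width: 0.0391
gripper_force: 0.0
```

```bash
python3 go.py .4388 .2214 .165 18.4
```

```text
t 18.2 pos [0.5247 0.2509 0.1725] rpy [179.8   0.   17.9] q6 1.1 w 0.0391
turn az -0.5 then shift mm x,y,z: [-90.8   0.8   7.5]
```

Request:
{"api": "servo_tool", "payload": {"deltas": [[0.1, -30, 0.3, 0, 0, 0, -0.5], [0.1, -30, 0.3, 0, 0, 0, 0], [0.1, -30.5, 0.3, 0, 0, 0, 0], [0.1, 0, 0, 20, 0, 0, 0], [0.1, 0, 0, 20, 0, 0, 0], [0.1, 0, 0, 20, 0, 0, 0], [0.1, 0, 0, 15, 0, 0, 0], [0.1, 0, 0, 14, 0, 0, 0], [0.1, 0, 0, 0, 0, 0, 0], [1, 0, 0, 0, 0, 0, 0], [1, 0, 0, 0, 0, 0, 0], [1, 0, 0, 0, 0, 0, 0], [1, 0, 0, 0, 0, 0, 0], [1, 0, 0, 0, 0, 0, 0]], "squeeze": 30}}

```text
t: 19.33
eef_pos: [0.4396, 0.2216, 0.0842]
ee_rot: [3.139, -0.001, 0.326]
force: [-0.2, -0.6, 3.9]
width: 0.0192
gripper_force: 30.0
```

Request:
{"api": "servo_tool", "payload": {"deltas": [[1, 0.67, -10.9, 0, 0, 0, 7], [1, 0.67, -10.9, 0, 0, 0, 7], [1, 0.67, -10.9, 0, 0, 0, 7], [1, 0.67, -10.9, 0, 0, 0, 7], [1, 0.67, -10.9, 0, 0, 0, 7], [1, 0.67, -10.9, 0, 0, 0, 7], [1, 0.67, -10.9, 0, 0, 0, 7], [1, 0.67, -10.9, 0, 0, 0, 7], [1, 0.67, -10.9, 0, 0, 0, 7], [1, 0, 0, 0, 0, 0, 0], [1, 0, 0, 0, 0, 0, 0]]}}

```text
t: 20.25
eef_pos: [0.4608, 0.3134, 0.0842]
ee_rot: [3.142, -0.003, -0.774]
force: [-0.0, 1.3, 5.4]
width: 0.0193
gripper_force: 30.0
```

Request:
{"api": "servo_tool", "payload": {"deltas": [[1, 0.2, -5, 0, 0, 0, 3], [1, 0, 0, 0, 0, 0, 0], [1, 0, 0, 0, 0, 0, 0]]}}

```text
t: 20.5
eef_pos: [0.462, 0.3145, 0.084]
ee_rot: [3.136, -0.003, -0.826]
force: [-10.6, -5.0, 15.2]
width: 0.0193
gripper_force: 30.0
```

Request:
{"api": "servo_tool", "payload": {"deltas": [[0.1, 0, 2, 0, 0, 0, 0], [0.1, 0, 0, 0, 0, 0, 0], [0.1, 0, 0, 0, 0, 0, 0], [0.1, 0, 0, -30, 0, 0, 0], [0.1, 0, 0, -35, 0, 0, 0], [0.1, 0, 0, -35, 0, 0, 0], [-1, 0, 0, 0, 0, 0, -7], [-1, 0, 0, 0, 0, 0, -7], [-1, 0, 0, 0, 0, 0, -7], [-1, 0, 0, 0, 0, 0, -7], [-1, 0, 0, 0, 0, 0, -7], [-1, 0, 0, 0, 0, 0, -7], [-1, 0, 0, 0, 0, 0, -7], [-1, 0, 0, 0, 0, 0, -7], [-1, 0, 0, 0, 0, 0, -7], [-1, 0, 0, 0, 0, 0, -7], [-1, 0, 0, 0, 0, 0, -3], [-1, 0, 0, 0, 0, 0, 0]]}}

```text
t: 22.0
eef_pos: [0.4621, 0.3148, 0.1828]
ee_rot: [3.138, 0.001, 0.451]
force: [-0.7, 0.1, -0.3]
width: 0.0877
gripper_force: 0.0
```

```bash
python3 go.py .63 .2275 .182 26
```

```text
t 22.0 pos [0.4621 0.3148 0.1828] rpy [1.798e+02 1.000e-01 2.580e+01] q6 1.07 w 0.0877
turn az -0.2 then shift mm x,y,z: [112.6 152.1   0.8]
```

Request:
{"api": "servo_tool", "payload": {"deltas": [[-1, 22.5, 30.4, 0, 0, 0, 0], [-1, 22.5, 30.4, 0, 0, 0, 0], [-1, 22.5, 30.4, 0, 0, 0, 0], [-1, 22.5, 30.4, 0, 0, 0, 0], [-1, 22.5, 30.4, 0, 0, 0, 0], [-1, 0, 0, 0, 0, 0, 0], [-1, 0, 0, 25, 0, 0, 0], [-1, 0, 0, 25, 0, 0, 0], [-1, 0, 0, 0, 0, 0, 0]]}}

```text
t: 22.75
eef_pos: [0.6267, 0.2246, 0.1278]
ee_rot: [3.138, 0.009, 0.444]
force: [-1.1, -0.6, -1.4]
width: 0.0878
gripper_force: 0.0
```

```bash
python3 go.py .63 .2275 .080 26
```

```text
t 22.8 pos [0.6267 0.2246 0.1278] rpy [179.8   0.5  25.4] q6 1.38 w 0.0878
turn az -0.6 then shift mm x,y,z: [ 4.2 -1.2 47.8]
```

Request:
{"api": "servo_tool", "payload": {"deltas": [[-1, 4, -1, 16, 0, -0.4, 0], [-1, 0, 0, 16, 0, 0, 0], [-1, 0, 0, 15, 0, 0, 0], [-1, 0, 0, 0, 0, 0, 0], [1, 0, 0, 0, 0, 0, 0], [1, 0, 0, 0, 0, 0, 0], [1, 0, 0, 0, 0, 0, 0], [1, 0, 0, 0, 0, 0, 0], [1, 0, 0, 0, 0, 0, 0], [1, 0, 0, 0, 0, 0, 0]], "squeeze": 40}}

```text
t: 23.58
eef_pos: [0.6325, 0.2288, 0.087]
ee_rot: [3.138, 0.007, 0.448]
force: [0.4, 1.4, 0.2]
width: 0.0531
gripper_force: 0.0
```

Request:
{"api": "servo_tool", "payload": {"deltas": [[-0.4, 0, 0, 0, 0, 0, 0], [-0.4, 0, 0, 6, 0, 0, 0], [-0.4, 0, 0, 0, 0, 0, 0], [1, 0, 0, 0, 0, 0, 0], [1, 0, 0, 0, 0, 0, 0], [1, 0, 0, 0, 0, 0, 0], [1, 0, 0, 0, 0, 0, 0], [1, 0, 0, 0, 0, 0, 0]], "squeeze": 45}}

```text
t: 24.25
eef_pos: [0.6321, 0.2288, 0.0803]
ee_rot: [3.138, 0.008, 0.448]
force: [1.1, 1.0, -0.4]
width: 0.0473
gripper_force: 45.0
```

Request:
{"api": "servo_tool", "payload": {"deltas": [[1, 0, 0, 0, 0, 0, 7], [1, 0, 0, 0, 0, 0, 7], [1, 0, 0, 0, 0, 0, 7], [1, 0, 0, 0, 0, 0, 7], [1, 0, 0, 0, 0, 0, 7], [1, 0, 0, 0, 0, 0, 7], [1, 0, 0, 0, 0, 0, 7], [1, 0, 0, 0, 0, 0, 7], [1, 0, 0, 0, 0, 0, 7], [1, 0, 0, 0, 0, 0, 7], [1, 0, 0, 0, 0, 0, 7], [1, 0, 0, 0, 0, 0, 0], [1, 0, 0, 0, 0, 0, 0]]}}

```text
t: 25.33
eef_pos: [0.6316, 0.2266, 0.0803]
ee_rot: [3.13, -0.002, -0.898]
force: [-2.1, -7.3, 0.8]
width: 0.0472
gripper_force: 45.1
```

Request:
{"api": "servo_tool", "payload": {"deltas": [[-0.4, 0, 0, 0, 0, 0, 0], [-0.4, 0, 0, 0, 0, 0, 0], [-0.4, 0, 0, 0, 0, 0, 0], [-0.4, 0, 0, -35, 0, 0, 0], [-0.4, 0, 0, -35, 0, 0, 0], [-0.4, 0, 0, -35, 0, 0, 0], [-0.4, 0, 0, -35, 0, 0, 0], [-0.4, 0, 0, 0, 0, 0, 0]]}}

```text
t: 26.0
eef_pos: [0.6366, 0.2312, 0.2294]
ee_rot: [-3.138, -0.005, -0.894]
force: [1.2, 1.3, 2.4]
width: 0.0614
gripper_force: 0.0
```

```bash
python3 go.py .43 -.035 .2 0
```

```text
t 26.0 pos [0.6366 0.2312 0.2294] rpy [-179.8   -0.3  -51.3] q6 0.04 w 0.0614
turn az -51.3 then shift mm x,y,z: [-206.6  266.2   29.4]
```

Request:
{"api": "servo_tool", "payload": {"deltas": [[-0.4, 0, 0, 0, 0, 0, 6.5], [-0.4, 0, 0, 0, 0, 0, 6.5], [-0.4, 0, 0, 0, 0, 0, 6.5], [-0.4, 0, 0, 0, 0, 0, 6.5], [-0.4, 0, 0, 0, 0, 0, 6.5], [-0.4, 0, 0, 0, 0, 0, 6.2], [-1, 37, 10.5, 0, 0, 0, 0], [-1, 37, 10.5, 0, 0, 0, 0], [-1, 37, 10.5, 0, 0, 0, 0], [-1, 37, 10.5, 0, 0, 0, 0], [-1, 37, 10.5, 0, 0, 0, 0], [-1, 37, 10.5, 0, 0, 0, 0], [-1, 37, 10.5, 0, 0, 0, 0], [-1, 37, 10.5, 0, 0, 0, 0], [-1, 37, 10.5, 0, 0, 0, 0], [-1, 37, 10.5, 0, 0, 0, 0], [-1, 37, 10.5, 0, 0, 0, 0], [-1, 37, 10.5, 0, 0, 0, 0], [-1, 37, 10.5, 0, 0, 0, 0], [-1, 0, 0, 0, 0, 0, 0]]}}

```text
t: 27.67
eef_pos: [0.4946, -0.2559, 0.2245]
ee_rot: [3.136, -0.008, -1.575]
force: [0.8, 0.8, -1.4]
width: 0.0876
gripper_force: 0.0
```

```bash
cat > pr.py <<'E'
from h import *
import sys
f=arm.grab_frame("top"); g=arm.grab_frame("scene")
hsv=cv2.cvtColor(f["color"],cv2.COLOR_RGB2HSV)
for q in ["probe1_mid","probe2_mid","probe3_mid"]:
    for n,im in (("top",f),("scene",g)):
        for d in arm.recognise(q,im)[:3]:
            w=towld(im,d["at"]); u=pix(im,w)
            print(q,n,round(d["conf"],2),w.round(3),u.round(0),end=" ")
            if n=="top" and d["conf"]>.4:
                m=((hsv[...,1]<90)&(hsv[...,2]>130)).astype(np.uint8); s=np.zeros_like(m)
                a,b=int(u[0]),int(u[1]); s[b-25:b+25,a-32:a+32]=m[b-25:b+25,a-32:a+32]
                s=cv2.morphologyEx(s,cv2.MORPH_CLOSE,np.ones((5,5)))
                cs=cv2.findContours(s,0,2)[0]
                if cs:
                    c=max(cs,key=cv2.contourArea); r=cv2.minAreaRect(np.array([ray(f,k[0],.02)[:2]*1000 for k in c]).astype(np.float32))
                    ang=r[2] if r[1][0]>r[1][1] else r[2]+90
                    print("rect c",np.round(r[0],0),np.round(r[1],0),"axis",round(ang,1),end="")
            print()
E
python3 pr.py; python3 look.py d3.png; python3 - <<'E'
from h import *
f=arm.grab_frame("top");g=arm.grab_frame("scene")
a=cv2.resize(f["color"][150:265,105:215,::-1],(400,400),interpolation=cv2.INTER_CUBIC)
cv2.imwrite("pics/e1.png",np.vstack([np.hstack([a,cv2.resize(g["color"][185:325,345:485,::-1],(400,400),interpolation=cv2.INTER_CUBIC)]),np.hstack([cv2.resize(cv2.imread("pics/d3.png")[:180],(400,200)),cv2.resize(f["color"][100:300,:,::-1],(400,200))])]))
E
```

```text
probe1_mid scene 0.4 [ 0.537 -0.301  0.014] [182. 215.] 
probe2_mid top 0.53 [0.774 0.008 0.113] [247. 130.] rect c [799.  39.] [47. 23.] axis 26.1
probe2_mid scene 0.36 [0.8   0.016 0.105] [287. 305.] 
probe3_mid top 0.78 [ 0.787 -0.263  0.03 ] [335. 131.] 
probe3_mid top 0.69 [ 0.658 -0.051  0.028] [268. 173.] rect c [656. -36.] [ 37. 129.] axis 101.0
probe3_mid top 0.61 [0.286 0.225 0.025] [178. 293.] 
probe3_mid scene 0.96 [ 0.655 -0.031  0.026] [277. 266.] 
probe3_mid scene 0.65 [ 0.799 -0.253  0.028] [156. 302.] 
probe3_mid scene 0.6 [0.299 0.222 0.027] [392. 181.]
```

View pics/e1.png

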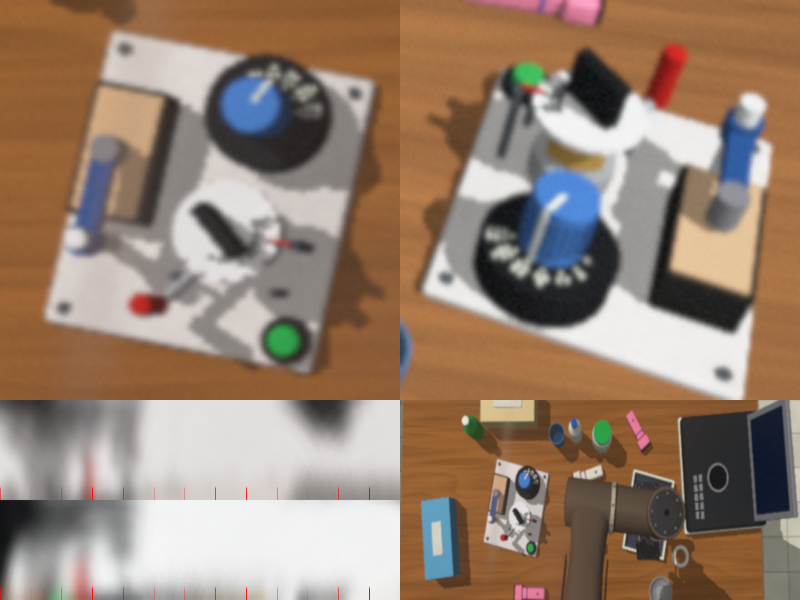

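Lever tight, five-dot tick at the pointer, sleeve line turned to the right. The arm hides the probes, so I'll swing aside to look at them.

Request:
{"api": "servo_tool", "payload": {"deltas": [[-1, -40, 0, 0, 0, 0, 0], [-1, -40, 0, 0, 0, 0, 0], [-1, -40, 0, 0, 0, 0, 0], [-1, -40, 0, 0, 0, 0, 0], [-1, -40, 0, 0, 0, 0, 0], [-1, -40, 0, 0, 0, 0, 0], [-1, -40, 0, 0, 0, 0, 0], [-1, -40, 0, 0, 0, 0, 0], [-1, -40, 0, 0, 0, 0, 0], [-1, -40, 0, 0, 0, 0, 0], [-1, -40, 0, 0, 0, 0, 0], [-1, -40, 0, 0, 0, 0, 0], [-1, 0, 0, 0, 0, 0, 0]]}}

```text
t: 29.35
eef_pos: [0.4968, 0.2345, 0.2208]
ee_rot: [3.137, -0.006, -1.567]
force: [1.4, 0.7, 0.4]
width: 0.0878
gripper_force: 0.0
```

```bash
python3 pr.py; python3 go.py .545 -.038 .1 -79
```

```text
probe1_mid top 0.94 [ 0.43 -0.03  0.03] [261. 246.] rect c [428. -42.] [124.  46.] axis 89.7
probe1_mid scene 0.58 [ 0.441 -0.034  0.03 ] [292. 201.] 
probe1_mid scene 0.35 [0.535 0.245 0.094] [409. 226.] 
probe2_mid top 0.6 [ 0.538 -0.011  0.026] [255. 211.] rect c [542. -18.] [ 50. 129.] axis 101.0
probe2_mid top 0.53 [0.516 0.229 0.091] [174. 218.] rect c [515. 228.] [150. 171.] axis 99.3
probe2_mid top 0.3 [ 0.652 -0.031  0.027] [261. 175.] 
probe2_mid scene 0.71 [ 0.552 -0.009  0.028] [294. 233.] 
probe3_mid top 0.86 [ 0.785 -0.261  0.03 ] [334. 132.] 
probe3_mid top 0.84 [ 0.65  -0.029  0.026] [261. 175.] rect c [656. -36.] [ 50. 130.] axis 108.2
probe3_mid top 0.7 [0.287 0.22  0.025] [180. 293.] 
probe3_mid scene 0.87 [ 0.798 -0.254  0.026] [156. 302.] 
probe3_mid scene 0.74 [ 0.653 -0.031  0.029] [277. 265.] 
probe3_mid scene 0.63 [0.303 0.219 0.027] [391. 182.] 
t 29.8 pos [0.4967 0.2276 0.2214] rpy [179.7  -0.4 -90.1] q6 -0.79 w 0.0875
turn az -11.1 then shift mm x,y,z: [270.    3.3 121.4]
```

Probe 2 has been knocked and is now at (0.542, −0.018). Picking it first.

Request:
{"api": "servo_tool", "payload": {"deltas": [[-1, 0, 0, 0, 0, 0, -5.6], [-1, 0, 0, 0, 0, 0, -5.5], [-1, 36, 0, 0, 0, 0, 0], [-1, 36, 0, 0, 0, 0, 0], [-1, 36, 0, 0, 0, 0, 0], [-1, 36, 0, 0, 0, 0, 0], [-1, 36, 0, 0, 0, 0, 0], [-1, 36, 0, 0, 0, 0, 0], [-1, 34, 0, 0, 0, 0, 0], [-1, 0, 0, 30, 0, 0, 0], [-1, 0, 0, 30, 0, 0, 0], [-1, 0, 0, 30, 0, 0, 0], [-1, 0, 0, 30, 0, 0, 0], [-1, 0, 0, 0, 0, 0, 0]]}}

```text
t: 30.92
eef_pos: [0.5399, -0.0193, 0.0975]
ee_rot: [3.126, -0.005, -1.38]
force: [-1.3, 0.3, -1.0]
width: 0.0878
gripper_force: 0.0
```

```bash
python3 go.py .544 -.018 .006 -79
```

```text
t 30.9 pos [ 0.5399 -0.0193  0.0975] rpy [179.1  -0.3 -79.1] q6 -0.14 w 0.0878
turn az -0.1 then shift mm x,y,z: [-0.5 -4.3 91.5]
```

Request:
{"api": "servo_tool", "payload": {"deltas": [[-1, 0, -4, 23, 0.5, 0, 0], [-1, 0, 0, 23, 0, 0, 0], [-1, 0, 0, 23, 0, 0, 0], [-1, 0, 0, 11, 0, 0, 0], [-1, 0, 0, 10, 0, 0, 0], [-1, 0, 0, 0, 0, 0, 0], [1, 0, 0, 0, 0, 0, 0], [1, 0, 0, 0, 0, 0, 0], [1, 0, 0, 0, 0, 0, 0], [1, 0, 0, 0, 0, 0, 0], [1, 0, 0, 0, 0, 0, 0], [1, 0, 0, 0, 0, 0, 0], [1, 0, 0, 0, 0, 0, 0], [1, 0, 0, 0, 0, 0, 0]], "squeeze": 25}}

```text
t: 32.08
eef_pos: [0.5472, -0.0174, 0.0125]
ee_rot: [-3.141, -0.006, -1.378]
force: [-3.3, -0.1, 1.7]
width: 0.0398
gripper_force: 1.4
```

Request:
{"api": "servo_tool", "payload": {"deltas": [[1, 0, 0, 0, 0, 0, 0], [1, 0, 0, 0, 0, 0, 0], [1, 0, 0, 0, 0, 0, 0], [1, 0, 0, -25, 0, 0, 0], [1, 0, 0, -30, 0, 0, 0], [1, 0, 0, -35, 0, 0, 0], [1, 0, 0, -30, 0, 0, 0], [1, 0, 0, 0, 0, 0, 0]], "squeeze": 35}}

```text
t: 32.75
eef_pos: [0.5519, -0.0158, 0.1389]
ee_rot: [-3.129, -0.006, -1.376]
force: [1.0, 0.5, -2.4]
width: 0.0354
gripper_force: 35.0
```

```bash
python3 go.py .528 -.297 .13 -102; python3 go.py .596 -.312 .13 -102;python3 go.py .4595 -.2825 .13 -102
```

```text
t 32.8 pos [ 0.5519 -0.0158  0.1389] rpy [-179.3   -0.3  -78.8] q6 -0.14 w 0.0354
turn az 23.2 then shift mm x,y,z: [280.  -35.1   8.9]
t 32.8 pos [ 0.5519 -0.0158  0.1389] rpy [-179.3   -0.3  -78.8] q6 -0.14 w 0.0354
turn az 23.2 then shift mm x,y,z: [ 280.6 -104.7    8.9]
t 32.8 pos [ 0.5519 -0.0158  0.1389] rpy [-179.3   -0.3  -78.8] q6 -0.14 w 0.0354
turn az 23.2 then shift mm x,y,z: [280.1  34.9   8.9]
```

Request:
{"api": "servo_tool", "payload": {"deltas": [[1, 0, 0, 0, 0, 0, 5.8], [1, 0, 0, 0, 0, 0, 5.8], [1, 0, 0, 0, 0, 0, 5.8], [1, 0, 0, 0, 0, 0, 5.8], [1, 31, -11.6, 0, 0, 0, 0], [1, 31, -11.6, 0, 0, 0, 0], [1, 31, -11.6, 0, 0, 0, 0], [1, 31, -11.6, 0, 0, 0, 0], [1, 31, -11.6, 0, 0, 0, 0], [1, 31, -11.6, 0, 0, 0, 0], [1, 31, -11.6, 0, 0, 0, 0], [1, 31, -11.6, 0, 0, 0, 0], [1, 32, -12, 0, 0, 0, 0], [1, 0, 0, 0, 0, 0, 0], [1, 0, 0, 0, 0, 0, 0], [1, 0, 0, 0, 0, 0, 0]]}}

```text
t: 34.08
eef_pos: [0.591, -0.3124, 0.1332]
ee_rot: [-3.138, -0.004, -1.783]
force: [-0.3, 0.2, -2.2]
width: 0.0359
gripper_force: 35.0
```

```bash
python3 go.py .596 -.312 .024 -102
```

```text
t 34.1 pos [ 0.591  -0.3124  0.1332] rpy [-179.8   -0.2 -102.2] q6 -0.02 w 0.0359
turn az -0.2 then shift mm x,y,z: [ -1.5  -4.8 109.2]
```

Request:
{"api": "servo_tool", "payload": {"deltas": [[1, -1, -4, 28, 0, 0, 0], [1, 0, 0, 28, 0, 0, 0], [1, 0, 0, 28, 0, 0, 0], [1, 0, 0, 14, 0, 0, 0], [1, 0, 0, 10, 0, 0, 0], [1, 0, 0, 0, 0, 0, 0], [1, 0, 0, 0, 0, 0, 0]]}}

```text
t: 34.67
eef_pos: [0.5961, -0.3122, 0.0265]
ee_rot: [-3.138, -0.005, -1.781]
force: [0.5, -1.4, -0.9]
width: 0.0358
gripper_force: 35.0
```

Request:
{"api": "servo_tool", "payload": {"deltas": [[1, 0, 0, 3, 0, 0, 0], [1, 0, 0, 0, 0, 0, 0], [-0.12, 0, 0, 0, 0, 0, 0], [-0.12, 0, 0, 0, 0, 0, 0], [-0.12, 0, 0, 0, 0, 0, 0], [-0.12, 0, 0, -20, 0, 0, 0], [-0.12, 0, 0, -30, 0, 0, 0], [-0.12, 0, 0, -30, 0, 0, 0], [-1, 0, 0, -30, 0, 0, 0], [-1, 0, 0, 0, 0, 0, 0]]}}

```text
t: 35.5
eef_pos: [0.5988, -0.3138, 0.141]
ee_rot: [-3.127, -0.006, -1.781]
force: [1.4, -1.2, 0.3]
width: 0.0574
gripper_force: 0.0
```

```bash
python3 pr.py;  python3 go.py .428 -.042 .13 -90;  python3 go.py .636 -.041 .13 -74
```

```text
probe1_mid top 0.58 [0.427 0.011 0.029] [248. 247.] rect c [428.  11.] [31. 46.] axis 179.7
probe1_mid scene 0.82 [ 0.439 -0.032  0.028] [293. 201.] 
probe1_mid scene 0.68 [0.467 0.308 0.064] [433. 218.] 
probe1_mid scene 0.21 [0.766 0.097 0.052] [330. 313.] 
probe2_mid top 0.58 [ 0.598 -0.27   0.035] [338. 191.] rect c [ 600. -280.] [61. 40.] axis 78.3
probe2_mid scene 0.62 [ 0.604 -0.295  0.038] [172. 228.] 
probe3_mid top 0.91 [ 0.641 -0.005  0.027] [253. 178.] rect c [649. -16.] [50. 89.] axis 108.2
probe3_mid top 0.7 [ 0.802 -0.253  0.028] [332. 127.] rect c [ 752. -243.] [16. 45.] axis 179.2
probe3_mid top 0.68 [0.284 0.223 0.027] [179. 294.] 
probe3_mid scene 0.97 [0.298 0.219 0.028] [392. 180.] 
probe3_mid scene 0.8 [ 0.798 -0.254  0.029] [156. 301.] 
probe3_mid scene 0.71 [ 0.654 -0.032  0.029] [276. 265.] 
t 35.9 pos [ 0.5947 -0.3121  0.1319] rpy [-179.9   -0.3 -102.1] q6 -0.02 w 0.086
turn az -12.1 then shift mm x,y,z: [-270.1  166.7    1.9]
t 35.9 pos [ 0.5947 -0.3121  0.1319] rpy [-179.9   -0.3 -102.1] q6 -0.02 w 0.086
turn az -28.1 then shift mm x,y,z: [-249.3 -114.4    1.9]
```

```bash
python3 go.py .635 -.034 .13 -74; python3 - <<'E'
from h import *
g=arm.grab_frame("scene");f=arm.grab_frame("top")
for c in([.757,-.095],[.778,.012]):print([pix(f,[*c,z]).round(0) for z in (0,.12)],[pix(g,[*c,z]).round(0) for z in (0,.12)])
# lid centroid by colour
for im,n in((f,"top"),(g,"scene")):
    h=cv2.cvtColor(im["color"],cv2.COLOR_RGB2HSV); m=((h[...,0]>50)&(h[...,0]<80)&(h[...,1]>150)).astype(np.uint8)
    for k in cv2.findContours(m,0,2)[0]:
        if cv2.contourArea(k)>150:
            u,r=cv2.minEnclosingCircle(k); print(n,u,r,ray(im,u,.115).round(3))
E
```

```text
t 35.9 pos [ 0.5947 -0.3121  0.1319] rpy [-179.9   -0.3 -102.1] q6 -0.02 w 0.086
turn az -28.1 then shift mm x,y,z: [-256.3 -115.4    1.9]
[array([281., 143.]), array([282., 135.])] [array([237., 306.]), array([234., 271.])]
[array([248., 137.]), array([246., 128.])] [array([285., 324.]), array([287., 290.])]
scene (537.3170776367188, 367.5853576660156) 26.13210678100586 [0.836 0.432 0.115]
scene (230.70504760742188, 277.58831787109375) 17.893339157104492 [ 0.769 -0.098  0.115]
```

Request:
{"api": "servo_tool", "payload": {"deltas": [[-1, 0, 0, 0, 0, 0, -7], [-1, 0, 0, 0, 0, 0, -7], [-1, 0, 0, 0, 0, 0, -7], [-1, 0, 0, 0, 0, 0, -7.1], [-1, -32, -14.4, 0, 0, 0, 0], [-1, -32, -14.4, 0, 0, 0, 0], [-1, -32, -14.4, 0, 0, 0, 0], [-1, -32, -14.4, 0, 0, 0, 0], [-1, -32, -14.4, 0, 0, 0, 0], [-1, -32, -14.4, 0, 0, 0, 0], [-1, -32, -14.4, 0, 0, 0, 0], [-1, -32, -14.4, 0, 0, 0, 0], [-1, 0, 0, 0, 0, 0, 0], [-1, 0, 0, 0, 0, 0, 0], [-1, 0, 0, 0, 0, 0, 0]]}}

```text
t: 37.25
eef_pos: [0.6354, -0.0342, 0.1315]
ee_rot: [-3.141, -0.006, -1.291]
force: [0.6, -0.7, 0.8]
width: 0.0874
gripper_force: 0.0
```

```bash
python3 go.py .635 -.034 .007 -74
```

```text
t 37.2 pos [ 0.6354 -0.0342  0.1315] rpy [-180.    -0.3  -74. ] q6 0.02 w 0.0874
turn az 0.0 then shift mm x,y,z: [ -0.3   0.3 124.5]
```

Request:
{"api": "servo_tool", "payload": {"deltas": [[-1, 0, 0, 28, 0, 0, 0], [-1, 0, 0, 28, 0, 0, 0], [-1, 0, 0, 28, 0, 0, 0], [-1, 0, 0, 20, 0, 0, 0], [-1, 0, 0, 10, 0, 0, 0], [-1, 0, 0, 8, 0, 0, 0], [-1, 0, 0, 0, 0, 0, 0], [1, 0, 0, 0, 0, 0, 0], [1, 0, 0, 0, 0, 0, 0], [1, 0, 0, 0, 0, 0, 0], [1, 0, 0, 0, 0, 0, 0], [1, 0, 0, 0, 0, 0, 0], [1, 0, 0, 0, 0, 0, 0], [1, 0, 0, 0, 0, 0, 0], [1, 0, 0, 0, 0, 0, 0], [1, 0, 0, 0, 0, 0, 0], [1, 0, 0, 0, 0, 0, 0], [1, 0, 0, 0, 0, 0, 0]], "squeeze": 35}}

```text
t: 38.75
eef_pos: [0.6369, -0.0348, 0.0105]
ee_rot: [-3.139, -0.006, -1.291]
force: [3.7, 1.5, 6.0]
width: 0.036
gripper_force: 35.0
```

Request:
{"api": "servo_tool", "payload": {"deltas": [[1, 0, 0, -25, 0, 0, 0], [1, 0, 0, -30, 0, 0, 0], [1, 0, 0, -35, 0, 0, 0], [1, 0, 0, -30, 0, 0, 0], [1, 0, 0, 0, 0, 0, 5.6], [1, 0, 0, 0, 0, 0, 5.6], [1, 0, 0, 0, 0, 0, 5.6], [1, 0, 0, 0, 0, 0, 5.6], [1, 0, 0, 0, 0, 0, 5.6], [1, 0, 0, 0, 0, 0, 0]]}}

```text
t: 39.58
eef_pos: [0.6333, -0.0348, 0.1281]
ee_rot: [3.141, -0.006, -1.786]
force: [-0.0, 0.2, -2.1]
width: 0.0357
gripper_force: 35.0
```

```bash
python3 go.py .528 -.297 .13 -102
```

```text
t 39.6 pos [ 0.6333 -0.0348  0.1281] rpy [ 180.    -0.3 -102.3] q6 -0.47 w 0.0357
turn az -0.3 then shift mm x,y,z: [278.3  48.5  -1.9]
```

Request:
{"api": "servo_tool", "payload": {"deltas": [[1, 34, 6.1, 0, 0, 0, 0], [1, 34, 6.1, 0, 0, 0, 0], [1, 34, 6.1, 0, 0, 0, 0], [1, 34, 6.1, 0, 0, 0, 0], [1, 34, 6.1, 0, 0, 0, 0], [1, 34, 6.1, 0, 0, 0, 0], [1, 34, 6.1, 0, 0, 0, 0], [1, 34, 6.1, 0, 0, 0, 0], [1, 0, 0, 0, 0, 0, 0], [1, 0, 0, 0, 0, 0, 0], [1, 0, 0, 0, 0, 0, 0]]}}

```text
t: 40.5
eef_pos: [0.5301, -0.2903, 0.13]
ee_rot: [-3.14, -0.004, -1.78]
force: [0.5, -0.1, -1.9]
width: 0.0355
gripper_force: 35.0
```

```bash
python3 go.py .5285 -.291 .024 -102
```

```text
t 40.5 pos [ 0.5301 -0.2903  0.13  ] rpy [-179.9   -0.2 -102. ] q6 -0.04 w 0.0355
turn az 0.0 then shift mm x,y,z: [  1.1   1.4 106. ]
```

Request:
{"api": "servo_tool", "payload": {"deltas": [[1, 1, 1.5, 28, 0, 0, 0], [1, 0, 0, 28, 0, 0, 0], [1, 0, 0, 28, 0, 0, 0], [1, 0, 0, 14, 0, 0, 0], [1, 0, 0, 9, 0, 0, 0], [1, 0, 0, 0, 0, 0, 0], [1, 0, 0, 0, 0, 0, 0], [-0.12, 0, 0, 0, 0, 0, 0], [-0.12, 0, 0, 0, 0, 0, 0], [-0.12, 0, 0, 0, 0, 0, 0], [-0.12, 0, 0, -20, 0, 0, 0], [-0.12, 0, 0, -30, 0, 0, 0], [-0.12, 0, 0, -30, 0, 0, 0], [-1, 0, 0, -30, 0, 0, 0], [-1, 0, 0, 0, 0, 0, 0], [-1, 0, 0, 0, 0, 0, 0]]}}

```text
t: 41.83
eef_pos: [0.531, -0.2914, 0.137]
ee_rot: [-3.132, -0.004, -1.781]
force: [-0.5, 0.1, 0.1]
width: 0.0634
gripper_force: 0.0
```

```bash
python3 go.py .428 -.040 .13 -90; python3 - <<'E'
from h import *
g=arm.grab_frame("scene")
for q in["probe1_mid","probe2_mid","probe3_mid"]:print(q,[(round(d["conf"],2),towld(g,d["at"]).round(3)) for d in arm.recognise(q,g)[:3]])
E
```

```text
t 41.8 pos [ 0.531  -0.2914  0.137 ] rpy [-179.4   -0.3 -102. ] q6 -0.04 w 0.0634
turn az -12.0 then shift mm x,y,z: [-251.4  103.     7. ]
probe1_mid [(0.85, array([ 0.439, -0.034,  0.028]))]
probe2_mid [(0.87, array([ 0.601, -0.299,  0.039])), (0.19, array([0.799, 0.015, 0.103]))]
probe3_mid [(0.94, array([0.299, 0.221, 0.026])), (0.85, array([ 0.533, -0.283,  0.039])), (0.82, array([ 0.797, -0.251,  0.029]))]
```

Two are placed. Now probe 1, which is unmoved.

Request:
{"api": "servo_tool", "payload": {"deltas": [[-1, 0, 0, 0, 0, 0, -6], [-1, 0, 0, 0, 0, 0, -6], [-1, -36, 14.7, 0, 0, 0, 0], [-1, -36, 14.7, 0, 0, 0, 0], [-1, -36, 14.7, 0, 0, 0, 0], [-1, -36, 14.7, 0, 0, 0, 0], [-1, -36, 14.7, 0, 0, 0, 0], [-1, -36, 14.7, 0, 0, 0, 0], [-1, -35, 14.7, 0, 0, 0, 0], [-1, 0, 0, 0, 0, 0, 0], [-1, 0, 0, 0, 0, 0, 0], [-1, 0, 0, 0, 0, 0, 0]]}}

```text
t: 43.03
eef_pos: [0.4266, -0.0397, 0.132]
ee_rot: [-3.139, -0.006, -1.57]
force: [0.2, 0.0, -0.2]
width: 0.0877
gripper_force: 0.0
```

```bash
python3 go.py .429 -.040 .008 -90
```

```text
t 43.0 pos [ 0.4266 -0.0397  0.132 ] rpy [-179.9   -0.3  -89.9] q6 -0.38 w 0.0877
turn az 0.1 then shift mm x,y,z: [  0.3  -2.4 124. ]
```

Request:
{"api": "servo_tool", "payload": {"deltas": [[-1, 0, -2.4, 28, 0, 0, 0], [-1, 0, 0, 28, 0, 0, 0], [-1, 0, 0, 28, 0, 0, 0], [-1, 0, 0, 20, 0, 0, 0], [-1, 0, 0, 10, 0, 0, 0], [-1, 0, 0, 8, 0, 0, 0], [-1, 0, 0, 0, 0, 0, 0], [1, 0, 0, 0, 0, 0, 0], [1, 0, 0, 0, 0, 0, 0], [1, 0, 0, 0, 0, 0, 0], [1, 0, 0, 0, 0, 0, 0], [1, 0, 0, 0, 0, 0, 0], [1, 0, 0, 0, 0, 0, 0], [1, 0, 0, 0, 0, 0, 0], [1, 0, 0, 0, 0, 0, 0], [1, 0, 0, 0, 0, 0, 0], [1, 0, 0, 0, 0, 0, 0]], "squeeze": 35}}

```text
t: 44.45
eef_pos: [0.4298, -0.0404, 0.0105]
ee_rot: [-3.138, -0.005, -1.571]
force: [-0.1, 0.6, 2.9]
width: 0.0356
gripper_force: 34.8
```

Request:
{"api": "servo_tool", "payload": {"deltas": [[1, 0, 0, -25, 0, 0, 0], [1, 0, 0, -30, 0, 0, 0], [1, 0, 0, -35, 0, 0, 0], [1, 0, 0, -30, 0, 0, 0], [1, 0, 0, 0, 0, 0, 6], [1, 0, 0, 0, 0, 0, 6], [1, 0, 0, 0, 0, 0, 0]]}}

```text
t: 45.03
eef_pos: [0.4287, -0.0399, 0.1305]
ee_rot: [-3.138, -0.004, -1.786]
force: [-0.8, 0.2, -2.1]
width: 0.0359
gripper_force: 34.8
```

```bash
python3 go.py .4595 -.2825 .13 -102
```

```text
t 45.0 pos [ 0.4287 -0.0399  0.1305] rpy [-179.8   -0.2 -102.3] q6 -0.59 w 0.0359
turn az -0.3 then shift mm x,y,z: [230.9 -80.5   0.5]
```

Request:
{"api": "servo_tool", "payload": {"deltas": [[1, 33, -11.5, 0, 0, 0, 0], [1, 33, -11.5, 0, 0, 0, 0], [1, 33, -11.5, 0, 0, 0, 0], [1, 33, -11.5, 0, 0, 0, 0], [1, 33, -11.5, 0, 0, 0, 0], [1, 33, -11.5, 0, 0, 0, 0], [1, 33, -11.5, 0, 0, 0, 0], [1, 0, 0, 0, 0, 0, 0], [1, 0, 0, 0, 0, 0, 0], [1, 0, 0, 0, 0, 0, 0]]}}

```text
t: 45.87
eef_pos: [0.4587, -0.2825, 0.1305]
ee_rot: [-3.14, -0.004, -1.78]
force: [-0.0, 0.1, -2.5]
width: 0.0356
gripper_force: 34.8
```

```bash
python3 go.py .4605 -.2825 .0225 -102
```

```text
t 45.9 pos [ 0.4587 -0.2825  0.1305] rpy [-179.9   -0.2 -102. ] q6 -0.03 w 0.0356
turn az 0.0 then shift mm x,y,z: [ -0.4  -1.7 108. ]
```

Request:
{"api": "servo_tool", "payload": {"deltas": [[1, 0, -1.7, 28, 0, 0, 0], [1, 0, 0, 28, 0, 0, 0], [1, 0, 0, 28, 0, 0, 0], [1, 0, 0, 14, 0, 0, 0], [1, 0, 0, 9.5, 0, 0, 0], [1, 0, 0, 0, 0, 0, 0], [1, 0, 0, 0, 0, 0, 0], [-0.1, 0, 0, 0, 0, 0, 0], [-0.1, 0, 0, 0, 0, 0, 0], [-0.1, 0, 0, 0, 0, 0, 0], [-0.1, 0, 0, -20, 0, 0, 0], [-0.1, 0, 0, -30, 0, 0, 0], [-0.1, 0, 0, -30, 0, 0, 0], [1, 0, 0, -30, 0, 0, 0], [1, 0, 0, 0, 0, 0, 0], [1, 0, 0, 0, 0, 0, 0]]}}

```text
t: 47.2
eef_pos: [0.4629, -0.2834, 0.1371]
ee_rot: [-3.132, -0.005, -1.781]
force: [-0.6, 0.5, -1.2]
width: 0.0332
gripper_force: 0.0
```

```bash
python3 look.py d4.png; python3 - <<'E'
from rig import *
from scipy.signal import find_peaks
f=arm.grab_frame("top"); g=arm.grab_frame("scene")
for im in (f,g):
    q=RIG.x.copy(); th=np.arange(-170,180,1.)
    for cx,r,z,sg in ((-20,40,91,-1),(90,16,107,1),(90,20,107,1),(90,36,50,1)):
        W=np.array([pix(im,rw(q,(cx+r*np.sin(np.radians(t)),-r*np.cos(np.radians(t)),z))) for t in th]).astype(np.float32)[None]
        v=cv2.remap(im["color"][...,0].astype(np.float32),W[...,0],W[...,1],cv2.INTER_CUBIC)[0]
        pk,_=find_peaks(sg*v,prominence=8); print(cx,r,th[pk])
E
python3 go.py .428 .2148 .15 -102
```

```text
-20 40 [-131. -106.  -80.  -28.   -3.   24.]
90 16 [67.]
90 20 [66.]
90 36 [ 16.  40.  64.  93. 119.]
-20 40 [-71. -29.  -4.  22.]
90 16 [66.]
90 20 [-49.  67.]
90 36 [-82.  14.  36.  61.  91. 122. 144.]
t 47.4 pos [ 0.4607 -0.2828  0.1334] rpy [-179.9   -0.2 -102. ] q6 -0.03 w 0.0179
turn az -0.0 then shift mm x,y,z: [-479.9  135.4  -16.6]
```

Depth ≈2.28, sleeve at the four-dot mark (line 66°, mark 62–68°), lever tight. Moving above the button to view the tray.

Request:
{"api": "servo_tool", "payload": {"deltas": [[1, -40, 11.3, -1, 0, 0, 0], [1, -40, 11.3, -1, 0, 0, 0], [1, -40, 11.3, -1, 0, 0, 0], [1, -40, 11.3, -1, 0, 0, 0], [1, -40, 11.3, -1, 0, 0, 0], [1, -40, 11.3, -1, 0, 0, 0], [1, -40, 11.3, -1, 0, 0, 0], [1, -40, 11.3, -1, 0, 0, 0], [1, -40, 11.3, -1, 0, 0, 0], [1, -40, 11.3, -1, 0, 0, 0], [1, -40, 11.3, -1, 0, 0, 0], [1, -40, 11.3, -1, 0, 0, 0], [1, 0, 0, 0, 0, 0, 6.5], [1, 0, 0, 0, 0, 0, 6.5], [1, 0, 0, 0, 0, 0, 6.5], [1, 0, 0, 0, 0, 0, 6.5], [1, 0, 0, 0, 0, 0, 6.5], [1, 0, 0, 0, 0, 0, 6.5], [1, 0, 0, 0, 0, 0, 6]]}}

```text
t: 48.98
eef_pos: [0.4283, 0.2144, 0.1424]
ee_rot: [-3.135, -0.002, -2.572]
force: [-0.0, 0.3, -0.8]
width: 0.0008
gripper_force: 0.0
```

```bash
python3 go.py .428 .2148 .06 -147; python3 - <<'E'
from h import *
f=arm.grab_frame("top"); g=arm.grab_frame("scene")
K=lambda im:[(q,[(round(d["conf"],2),towld(im,d["at"]).round(3)) for d in arm.recognise(q,im)[:2]]) for q in["probe1_mid","probe2_mid","probe3_mid","wipes_tub","gel_bottle","start_button_top"]]
for im in(f,g):
    for r in K(im):print(r)
a=cv2.resize(f["color"][100:300,240:440,::-1],(400,400),interpolation=cv2.INTER_CUBIC)
b=cv2.resize(g["color"][130:330,100:300,::-1],(400,400),interpolation=cv2.INTER_CUBIC)
cv2.imwrite("pics/tray.png",np.hstack([a,b]))
E
```

```text
t 49.0 pos [0.4283 0.2144 0.1424] rpy [-1.796e+02 -1.000e-01 -1.474e+02] q6 -1.89 w 0.0008
turn az -0.4 then shift mm x,y,z: [ 0.1  0.5 82.4]
('probe1_mid', [(0.69, array([ 0.46 , -0.27 ,  0.043]))])
('probe2_mid', [(0.97, array([ 0.594, -0.301,  0.037]))])
('probe3_mid', [(0.77, array([ 0.786, -0.262,  0.029])), (0.58, array([0.285, 0.221, 0.025]))])
('wipes_tub', [(0.94, array([ 0.754, -0.098,  0.118])), (0.22, array([0.584, 0.272, 0.05 ]))])
('gel_bottle', [(0.9, array([0.773, 0.009, 0.112])), (0.39, array([0.519, 0.246, 0.086]))])
('start_button_top', [])
('probe1_mid', [(0.92, array([ 0.468, -0.271,  0.039]))])
('probe2_mid', [(0.64, array([ 0.602, -0.297,  0.037])), (0.41, array([0.433, 0.21 , 0.035]))])
('probe3_mid', [(0.93, array([0.299, 0.219, 0.025])), (0.85, array([ 0.798, -0.253,  0.029]))])
('wipes_tub', [(0.75, array([ 0.798, -0.085,  0.098]))])
('gel_bottle', [(0.6, array([0.802, 0.017, 0.102])), (0.57, array([0.607, 0.275, 0.043]))])
('start_button_top', [])
```

View pics/tray.png

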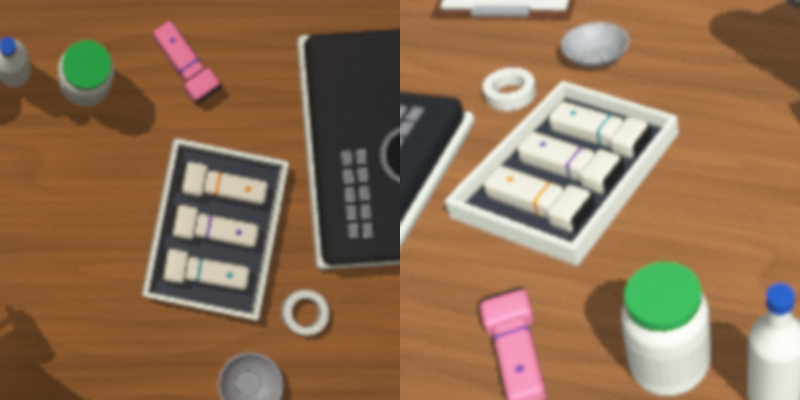

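All three lie flat in the tray, separated, and the bystanders are untouched. Pressing the button.

Request:
{"api": "servo_tool", "payload": {"deltas": [[1, 0, 0, 30, 0, 0, 0], [1, 0, 0, 30, 0, 0, 0], [1, 0, 0, 20, 0, 0, 0], [1, 0, 0, 15, 0, 0, 0], [1, 0, 0, 10, 0, 0, 0], [1, 0, 0, 4, 0, 0, 0], [1, 0, 0, 0, 0, 0, 0], [1, 0, 0, 0, 0, 0, 0]]}}

```text
t: 50.35
eef_pos: [0.4291, 0.2143, 0.0348]
ee_rot: [-3.136, -0.001, -2.566]
force: [0.0, -0.3, -0.0]
width: 0.0003
gripper_force: 0.0
```

Request:
{"api": "servo_tool", "payload": {"deltas": [[1, 0, 0, 3, 0, 0, 0], [1, 0, 0, 2, 0, 0, 0], [1, 0, 0, 1, 0, 0, 0], [1, 0, 0, 0, 0, 0, 0], [1, 0, 0, 0, 0, 0, 0], [1, 0, 0, 0, 0, 0, 0]]}}

```text
t: 50.85
eef_pos: [0.4297, 0.2148, 0.029]
ee_rot: [-3.136, 0.001, -2.566]
force: [0.8, 0.4, 4.5]
width: 0.0007
gripper_force: 2.2
```

Request:
{"api": "servo_tool", "payload": {"deltas": [[1, 0, 0, 1.5, 0, 0, 0], [1, 0, 0, 1.5, 0, 0, 0], [1, 0, 0, 0, 0, 0, 0], [1, 0, 0, 0, 0, 0, 0], [1, 0, 0, 0, 0, 0, 0], [1, 0, 0, 0, 0, 0, 0]]}}

```text
t: 51.35
eef_pos: [0.4298, 0.2149, 0.0278]
ee_rot: [-3.136, 0.002, -2.565]
force: [-7.7, -2.0, 31.1]
width: 0.0006
gripper_force: 15.7
```

Button bottomed out. Retracting.

Request:
{"api": "servo_tool", "payload": {"deltas": [[1, 0, 0, -10, 0, 0, 0], [1, 0, 0, -30, 0, 0, 0], [1, 0, 0, -40, 0, 0, 0], [1, 0, 0, -40, 0, 0, 0], [1, 0, 0, -40, 0, 0, 0], [1, 0, 0, 0, 0, 0, 0], [1, 0, 0, 0, 0, 0, 0], [1, 0, 0, 0, 0, 0, 0]]}}

```text
t: 52.02
eef_pos: [0.428, 0.2146, 0.1851]
ee_rot: [-3.136, -0.001, -2.567]
force: [0.1, -0.0, -0.4]
width: 0.0002
gripper_force: 0.0
```

```bash
python3 - <<'E'
from h import *
g=arm.grab_frame("scene"); s=arm.get_state(); print(s["force"],s["eef_pos"],s["t"])
for q in["probe1_mid","probe2_mid","probe3_mid","nut_handle"]:print(q,[(round(d["conf"],2),towld(g,d["at"]).round(3)) for d in arm.recognise(q,g)[:4]])
print(arm.job_done())
E
```

```text
[-1.03876839 -0.1340385  -0.59147909] [0.42774644 0.21434899 0.18432698] 52.0667
probe1_mid [(0.77, array([ 0.469, -0.269,  0.04 ]))]
probe2_mid [(0.74, array([0.766, 0.094, 0.055])), (0.65, array([ 0.604, -0.297,  0.036]))]
probe3_mid [(0.96, array([ 0.8  , -0.252,  0.027])), (0.85, array([0.299, 0.22 , 0.025])), (0.68, array([ 0.529, -0.283,  0.037]))]
nut_handle [(0.86, array([0.467, 0.306, 0.066])), (0.47, array([ 0.273, -0.355,  0.023]))]
the job is handed in; nothing more can be done
None
```

The job is handed in, at about 52 s of the 208 s allowed, with no verdict shown: by camera the lever is back at tight with depth at five (about 2.28 rad), the sleeve is at four dots, and all three probes lie flat in the tray; the green button was pressed to its stop and no bystander was touched.

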